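Index the rivet-die table with its ratchet lever

TASK

The rivet press's round dividing table has twelve dies; bring the one tall, dome-topped die squarely under the ram of the press. Turn the table only by working its ratchet lever: swing the black handle fully to its stop and let it come fully back, one tooth at a time, without touching the round table or its dies. Leave the lever back at rest, and do not move the flask, mallet or tray.

Things in the scene. Friction and masses are not known exactly. Their poses are not given: they have to be found in the camera images.
- machine: The machine: a fixed grey base plate 350 x 370 mm, 12 mm thick, on the bench, carrying all the rest. Origin: on its underside, on the upright axis of the round table. Its x axis points away from the lever side, y to the press side, z up. The green press column (50 x 40 mm, 220 mm tall) stands at y = +158 mm.
- guard_edge (a point): Middle of the lower outer (-x) edge of the clear flat guard over lever and pawl, 200 mm above the bench, 40 mm farther out than the handle's path. Guard in machine axes: x -220 to -95 mm, y -145 to +145 mm, 6 mm thick, on two 14 mm posts at x = -112, y = -132 and +132 mm. The outer side below it is open: reach in there with the tool tilted about 45 degrees, fingers pointing to +x and down.
- lever (a joint): Swing of the ratchet lever in rad about the machine's upright axis: 0 at rest, 0.60 at its hard far stop; grows anticlockwise seen from above. At 0 it points 0.30 rad clockwise of the machine's -x (that is, towards +y), at the stop 0.30 rad on the other side. A spring (2 to 3.5 N at the handle) brings it back by itself; a stroke that turns the table takes about 4 to 8 N.
- handle (a point): Centre of the lever's upright handle: a black cylinder 25 mm across and 74 mm tall, from 34 to 108 mm above the bench, standing 180 mm from the machine's upright axis; this point lies 71 mm above the bench and travels with the lever. The flat lever arm below it is 28 mm wide and reaches up to 22 mm above the bench.
- dial (a joint): Turn of the round table in rad, growing anticlockwise seen from above: 0 when the tall die is right under the ram, negative on the way there. 12 teeth of 0.524 rad. A full stroke to the stop carries it on one tooth (the first perhaps less, if it was left between teeth) and always leaves a die under the ram; a shorter swing leaves it short. It stays while the lever comes back. Starts 2 to 4 teeth short.
- tall_die (a point): Centre of the top of the tall steel die: 28 mm across, 46 mm tall with a domed top; it stands on the round table 75 mm from its axis, its top 102 mm above the bench. The other eleven dies are flat and 16 mm tall. The round table is 194 mm across with its top 56 mm above the bench; the toothed wheel under it is 230 mm across.
- ram (a point): Centre of the lower end of the press's ram, a steel rod with a 24 mm end pointing down, 125 mm above the bench; fixed to the machine.
- flask: Bystander: an upright drinking flask, 68 mm across, 190 mm tall; origin at the centre of its underside.
- mallet: Bystander: a wooden-handled hammer lying on the bench, 200 mm long; its x axis runs along the handle to the head.
- tray: Bystander: an open plywood tray 110 x 150 x 35 mm; origin at the centre of its underside.

How it is judged:
At the end, for the whole second after the job is handed in: The tall die stands under the ram (centres within 10 mm seen from above), the table is still and the lever is back at rest (within 0.08 rad) (horizontal distance between tall_die and ram below 0.01 m and value of joint lever below 0.08 rad and velocity of joint dial between -0.05 and 0.05 rad/s); the robot touches nothing.
It fails at once if the round table or its dies are touched by the robot (more than 1.5 N) (contact force between any of the fingers, the arm and dial above 1.5 N).
It fails at once if a bystander is moved more than 30 mm (distance of any of flask, mallet, tray from where it was at the start of the episode above 0.03 m).
It also fails if it takes over 67 s, if anything falls off the work surface, if the arm or the gripper's body presses on something with over 40 N, if the wrist force passes 120 N, or if a joint passes its speed limit or range.

ROBOT

A 6-joint arm with a two-finger parallel gripper is mounted at the origin on the work surface. World frame = base frame: x ahead of the robot, y to its left, z up, the work surface at z = 0. Lengths are in m, angles in rad, forces in N, time in s.
With the tool pointing down it reaches from about 0.35 to 0.775 m from the base axis. Payload 7.3 kg.
Tool frame: the origin (TCP) lies on the centre line of the jaws, within the pads' length; the fingertips stand 25 mm ahead of it and the grasp point (between the pads) lies 6 mm ahead of it; z points along the fingers, y is the line along which they close (so a half turn about z gives the same grasp; the last joint's range is limited). The gripper opens to 92 mm and grips with 3 to 60 N. Pads are 19 mm wide; open, the fingers measure 130 mm over their backs; the gripper's body (75 mm by 190 mm) begins 47 mm behind the grasp point.
Start: joints at [0.999, 0.342, 1.524, -0, 1.275, -0.146], TCP at [0.217, 0.478, 0.252] pointing down, gripper open.
Joint ranges: [-2.53, 2.53], [-0.77, 2.02], [0.04, 2.7], [-1, 4.14], [0.28, 2.66], [-3.11, 3.11]. Speed limits (rad/s): [2.57, 2.57, 3.14, 3.14, 3.14, 3.14].

INTERFACE

Orientations are given as [roll, pitch, yaw] about the fixed x, y, z axes, in that order (R = Rz(yaw) Ry(pitch) Rx(roll)).
In Python, from cell import status, read_camera, camera_info, ticket, models gives the robot as it stands.
- The arm moves only by the tool send_rows, never from a script. Its argument "plan" is a list of rows, each an object with "offset": the shift along the tool's x, y, z in mm, a list of three; "yaw": the turn about the tool's z in rad. In form: [{"offset": [dx, dy, dz], "yaw": yaw}, ...]. A call has 1 to 20 rows; each row shifts and turns the commanded pose from where the row before left it, along the tool's axes as they then stand; what a row does not reach is not made up. A row lasts 1/10 s, in which the tool goes at most 50 mm and 8.59 degrees, less where a joint would pass 70% of its speed; a pose out of reach is approached as far as the arm can. A call is refused whole if a number of a shift passes 50 or a number of a turn 0.15, either way. A call with a gripper value outside its range is refused whole. "hand" is the closure, from 0 (fully open) to 1 (shut), set as the call begins (left out, the last holds). The fingers move at their own pace and stop on an object; "squeeze" is the grip in N (left out, the last holds). Time passes only in rows, so rows that do not move let the fingers close. It gives the time, the measured TCP pose, the force, the opening and the grip force at its end, in the units of the state.
- status.observe(): the state, without advancing time (a new reading comes with each control period).
- read_camera(name): name is "side" or "top" or "wrist"; returns the picture (400x640x3 uint8, red, green, blue); there is no depth.
- camera_info(name): a dict with "vfov" (degrees; the focal length in pixels is half the picture's height over the tangent of half this angle, whatever the lens; pixels are square), "cx", "cy" (the principal point, pixels), "distortion" ([k1, k2, p1, p2, k3] as OpenCV has them; the pictures are not rectified), "origin" and "attitude" of the camera in the world. Camera axes: x right, y down, z forward; pixel columns grow to the right and rows downward; lengths in m; the calibration is good to about 2 mm. A picture is of the moment at which its call begins: read the wrist's pose just before it. camera_info takes no time and is no camera call; for the wrist camera it gives the pose at the moment of the call.
- ticket.hand_in(): hands the job in; it is judged then, once.
Trained networks look in the newest picture that a camera, given by its name, has taken for a name from the list of things; names that differ only in an ending like _2 or _b are one class to them, and where a whole thing is asked for, a point or a joint stands for the part that bears it (a point fixed in the world has none). Each returns a list of dicts, best first, with "conf" (0 to 1); they miss things now and then, are a little off and sometimes report something else, mostly with a low value. They report only what shows in the picture. A call takes as long as a camera call.
- models.regions_of(camera, label): "mask" (400x640 bool, what is visible of it) and "extent" ([left, top, right, bottom] in pixels, round what is visible of it).
The state is a dict: "time": time; "qpos": joint angles; "qvel": joint speeds; "joint_efforts": joint torques, N m; "tool_pos": TCP position; "tool_rot": TCP orientation; "contact_force": force on the tool from outside, world axes, zero at the start; "torque": the same for the moment, N m; "opening": finger opening in m; "grip_force": force on a finger pad.
Only numpy, scipy, OpenCV 4.12 (cv2) and the standard library are available. Lean on these libraries where they do the work, as an engineer would, in place of code of your own. Each camera call takes 0.05 s, during which the arm holds its last target. There are 200 camera calls.

## Working session

There is one attempt and no reset: what is moved stays moved. The work goes in short steps, Python scripts to look and compute and a tool call to move; the robot and the scene stay as the last step left them, time stands still between calls to the robot, and variables do not carry over. Pictures are saved under pics/ and viewed, at most 10 in all, crops included, and the job is handed in when it is done.

Besides the shell and the picture viewer there is one more tool, called after "Call:" as a command line: name --argument value ..., lists and objects as JSON in quotes. send_rows: Moves the arm, as the interface text tells. Its arguments: {"type":"object","properties":{"plan":{"type":"array"},"hand":{"type":"number"},"squeeze":{"type":"number"}},"required":["plan"]}

```bash
mkdir -p pics; cat > h.py <<'E'
import numpy as np, cv2
from scipy.spatial.transform import Rotation as R
from cell import status, read_camera, camera_info, ticket, models
def KD(c):
    f=200/np.tan(np.radians(c['vfov'])/2)
    return np.array([[f,0,c['cx']],[0,f,c['cy']],[0,0,1]]),np.array(c['distortion'],float)
def rot(a):
    a=np.array(a,float)
    return a if a.shape==(3,3) else R.from_euler('xyz',a).as_matrix() if a.size==3 else R.from_quat(a).as_matrix()
def ray(c,px,z):
    K,D=KD(c); u=cv2.undistortPoints(np.array([[px]],float),K,D)[0,0]
    d=rot(c['attitude'])@np.array([u[0],u[1],1]); o=np.array(c['origin'])
    return o+d*(z-o[2])/d[2]
def proj(c,P):
    K,D=KD(c); A=rot(c['attitude']).T
    return cv2.projectPoints((np.atleast_2d(P)-np.array(c['origin']))@A.T,np.zeros(3),np.zeros(3),K,D)[0][:,0]
def save(n,im): cv2.imwrite('pics/'+n,im[:,:,::-1])
E
python3 - <<'E'
from h import *
s=status.observe(); print({k:s[k] for k in('time','tool_pos','tool_rot')})
for n in('side','top'):
    im=read_camera(n); save(n+'0.png',im); print(n,camera_info(n))
    for l in('machine','handle','tall_die','ram','flask','mallet','tray','lever','dial'):
        for r in models.regions_of(n,l)[:2]:
            m=r['mask']; ys,xs=np.nonzero(m)
            print(l,round(r['conf'],2),np.round(r['extent']),[xs.mean().round(1),ys.mean().round(1)] if len(xs) else None)
E
```

```text
{'time': 0.0, 'tool_pos': array([0.21661426, 0.47782541, 0.25103857]), 'tool_rot': array([-3.14005840e+00, -2.39597474e-04,  2.71584718e+00])}
side {'vfov': 57.03589027261207, 'cx': 323.15833236732124, 'cy': 199.58657156543975, 'distortion': array([-0.07352288,  0.        ,  0.        ,  0.        ,  0.        ]), 'origin': array([ 0.34244716, -0.65468455,  0.90057723]), 'attitude': array([-2.4124096 , -0.01860239, -0.33760422])}
machine 0.94 [309. 122. 454. 270.] [np.float64(373.2), np.float64(205.7)]
tall_die 0.95 [348. 181. 421. 237.] [np.float64(386.8), np.float64(209.2)]
ram 0.9 [310. 124. 453. 269.] [np.float64(373.4), np.float64(205.4)]
flask 0.85 [326. 111. 351. 135.] [np.float64(338.6), np.float64(125.9)]
flask 0.3 [350. 182. 419. 239.] [np.float64(387.1), np.float64(209.4)]
mallet 0.64 [263. 288. 347. 326.] [np.float64(310.8), np.float64(309.4)]
mallet 0.32 [327. 111. 352. 136.] [np.float64(338.1), np.float64(125.7)]
tray 0.76 [264. 147. 301. 180.] [np.float64(281.7), np.float64(161.6)]
dial 0.9 [351. 178. 418. 238.] [np.float64(386.6), np.float64(209.0)]
top {'vfov': 50.53949572341895, 'cx': 318.97253692348795, 'cy': 200.70180418022474, 'distortion': array([-0.1010173,  0.       ,  0.       ,  0.       ,  0.       ]), 'origin': array([0.35564956, 0.00487861, 1.17519158]), 'attitude': array([-2.91397851, -0.00475138, -1.5412418 ])}
machine 0.62 [250.  85. 403. 223.] [np.float64(327.6), np.float64(153.9)]
tall_die 0.96 [292. 113. 373. 172.] [np.float64(334.6), np.float64(141.1)]
ram 0.59 [250.  85. 405. 225.] [np.float64(327.3), np.float64(153.9)]
mallet 0.32 [252.  84. 404. 227.] [np.float64(327.4), np.float64(154.1)]
tray 0.65 [182. 195. 246. 257.] [np.float64(212.4), np.float64(227.6)]
dial 0.95 [294. 112. 370. 170.] [np.float64(334.4), np.float64(140.9)]
dial 0.71 [249.  85. 402. 226.] [np.float64(327.3), np.float64(153.8)]
```

```bash
python3 - <<'E'
import cv2
a=cv2.imread('pics/side0.png')[90:340,240:480];b=cv2.imread('pics/top0.png')[60:280,160:440]
cv2.imwrite('pics/side0c.png',cv2.resize(a,None,fx=2.4,fy=2.4,interpolation=2))
cv2.imwrite('pics/top0c.png',cv2.resize(b,None,fx=2.7,fy=2.7,interpolation=2))
E
```

```text
(no output)
```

View pics/side0c.png

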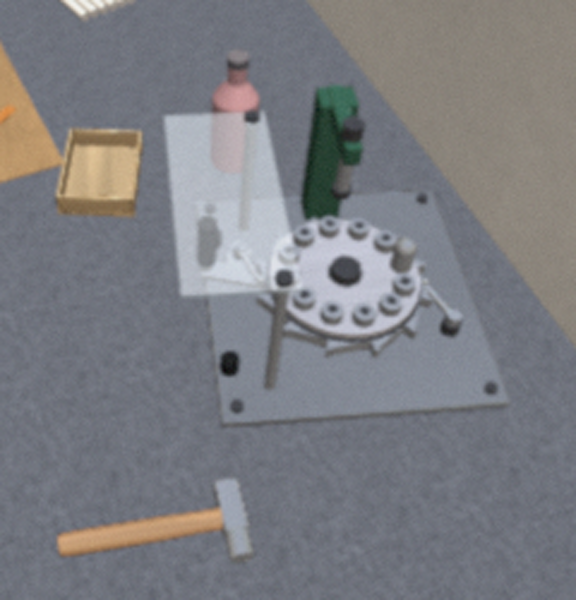

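View pics/top0c.png

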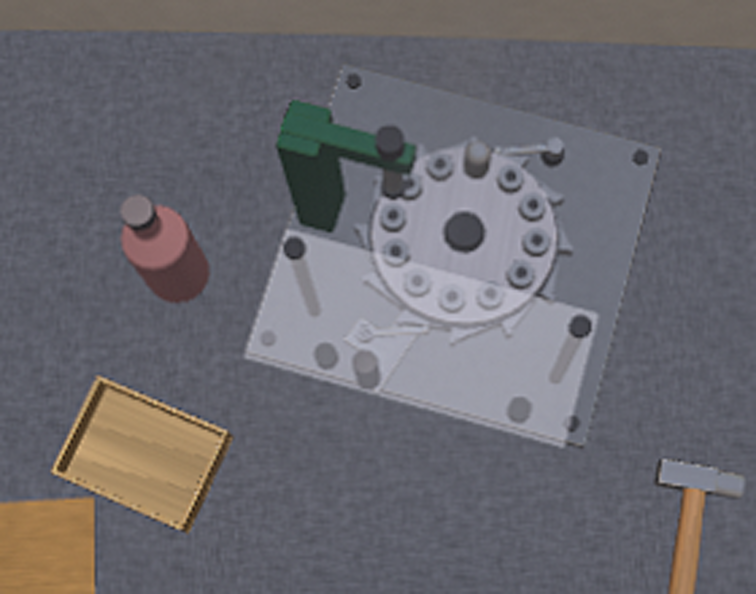

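The side and top pictures show the guard towards the robot. In the top crop the handle is seen through the guard (about 363,365), the tall die is at (477,160) and the ram at (393,185). That puts the die about 2 teeth or so short. Next I fit the machine pose.

```bash
cat >> h.py <<'E'
def M(p):  # machine pose (x,y,yaw)
    return lambda q:(R.from_euler('z',p[2]).apply(np.atleast_2d(q))+[p[0],p[1],0])
E
python3 - <<'E'
from h import *
from scipy.optimize import least_squares
T=camera_info('top');S=camera_info('side')
ft=lambda l:np.array(l)/2.7+[160,60]; fs=lambda l:np.array(l)/2.4+[240,90]
G=[[-.22,.145,.203],[-.22,-.145,.203],[-.095,-.145,.203],[-.112,.132,.212],[-.112,-.132,.212]]
pt=ft([[247,355],[565,445],[597,313],[294,247],[580,327]])
ps=fs([[165,115],[182,294],[265,113],[252,117],[284,279]])
Gs=[G[0],G[1],[-.22,.145,.203],G[3],G[4]]
# side: left edge of guard; which corner is which decided by the fit
Gs=[[-.22,.145,.203],[-.22,-.145,.203],[-.095,.145,.203],G[3],G[4]]
f=lambda p:np.r_[(proj(T,M(p)(G))-pt).ravel(),(proj(S,M(p)(Gs))-ps).ravel()]
r=least_squares(f,[.55,0,.0],loss='soft_l1'); p=r.x
print(p,np.round(f(p),1)); np.save('p.npy',p)
h=[-.18*np.cos(.3),.18*np.sin(.3),0]
for z in(.108,.034): print('handle z',z,(proj(T,M(p)([[h[0],h[1],z]]))-[160,60])*2.7,(proj(S,M(p)([[h[0],h[1],z]]))-[240,90])*2.4)
print('axis',(proj(T,M(p)([[0,0,.056]]))-[160,60])*2.7)
ram=proj(T,M(p)([[0,.075,.125]])); print('ram?',(ram-[160,60])*2.7)
td=M(p)([0,0,0])[0]; w=ray(T,ft([477,150]),.102); v=R.from_euler('z',-p[2]).apply(w-[p[0],p[1],0]); print('die',v,np.degrees(np.arctan2(v[1],v[0])), np.hypot(*v[:2]))
w=ray(S,fs([405,242]),.102); v=R.from_euler('z',-p[2]).apply(w-[p[0],p[1],0]); print('dieS',v,np.degrees(np.arctan2(v[1],v[0])), np.hypot(*v[:2]))
for nm,q in dict(guard=[-.22,0,.2],h0=[h[0],h[1],.071],h1=[h[0],-h[1],.071]).items(): print(nm,M(p)(q))
for l in([[137,210]],): print('flask top',ray(T,ft(l[0]),.19))
print('tray corners',[ray(T,ft(q),.035).round(3) for q in([100,380],[230,435],[185,528],[57,470])])
print('mallet',[ray(T,ft(q),.02).round(3) for q in([660,475],[740,480])])
E
```

```text
[ 0.7754698  -0.02512242 -0.25306182] [-1.1 -0.2 -0.6  0.3  0.7 -0.3  0.1 -1.4  0.5 -1.5 -0.5  1.4 -0.8  1.9
 -0.6  0.7 -0.1 -0.4 -0.2 -0.6]
handle z 0.108 [[365.06724528 358.30283546]] [[207.12363853 222.87317538]]
handle z 0.034 [[368.66623394 375.92248411]] [[205.72182129 262.20014166]]
axis [[464.95106724 230.19587839]]
ram? [[394.04071213 185.39328847]]
die [0.06972992 0.00859931 0.102     ] 7.0303921403689404 0.07025816439412721
dieS [0.07297423 0.00955461 0.102     ] 7.4593812209811725 0.07359707360384181
guard [[0.56247671 0.02995885 0.2       ]]
h0 [[0.62230417 0.06943069 0.071     ]]
h1 [[ 0.59566805 -0.03356819  0.071     ]]
flask top [0.73650351 0.28127805 0.19      ]
tray corners [array([0.609, 0.346, 0.035]), array([0.556, 0.208, 0.035]), array([0.461, 0.247, 0.035]), array([0.514, 0.382, 0.035])]
mallet [array([ 0.531, -0.232,  0.02 ]), array([ 0.528, -0.314,  0.02 ])]
```

Call:
send_rows --plan '[{"offset": [0, 0, 0], "yaw": -0.1}]'

```text
time: 1.1
tool_pos: [0.2169, 0.4782, 0.2517]
tool_rot: [3.141, 0.0, 2.817]
contact_force: [0.3, -0.3, -0.2]
opening: 0.0918
grip_force: 0.0
```

The documented rows only turn about the tool's z, so there is no direct tilt. I'll test what "approached as far as the arm can" does at the reach limit, in free space high up.

Call:
send_rows --plan '[{"offset": [0, 0, -50], "yaw": 0}, {"offset": [0, 50, -30], "yaw": 0}, {"offset": [0, 50, 0], "yaw": 0}, {"offset": [0, 50, 0], "yaw": 0}, {"offset": [0, 50, 0], "yaw": 0}, {"offset": [0, 50, 0], "yaw": 0}, {"offset": [0, 50, 0], "yaw": 0}]'

```text
time: 1.8
tool_pos: [0.3001, 0.7218, 0.328]
tool_rot: [3.14, -0.0, 2.816]
contact_force: [1.3, 0.9, 1.3]
opening: 0.0918
grip_force: 0.0
```

```bash
python3 - <<'E'
from h import *
s=status.observe();print(s['time'],s['tool_pos'],s['tool_rot'],s['qpos'])
E
```

```text
1.8 [0.30007221 0.72178273 0.32797932] [ 3.13983333e+00 -6.26864818e-05  2.81608736e+00] [ 1.07876867e+00  9.36796454e-01  2.52153312e-01  3.80601334e-04
  1.95091827e+00 -1.66380791e-01]
```

Call:
send_rows --plan '[{"offset": [0, 50, 0], "yaw": 0}, {"offset": [0, 50, 0], "yaw": 0}, {"offset": [0, 50, 0], "yaw": 0}, {"offset": [0, 50, 0], "yaw": 0}]'

```text
time: 2.2
tool_pos: [0.3156, 0.7908, 0.2773]
tool_rot: [3.032, 0.006, 2.815]
contact_force: [0.6, -0.1, 0.3]
opening: 0.0915
grip_force: 0.0
```

```bash
python3 - <<'E'
from h import *
s=status.observe();print(s['time'],s['tool_pos'],s['tool_rot'],s['qpos'])
E
```

```text
2.2 [0.31561475 0.79075391 0.27727081] [3.03167392 0.00621297 2.81546823] [ 1.09774518  1.10133118  0.03756961  0.01049081  1.89303068 -0.14340004]
```

Tilt appears at the limit (0.11 rad outward). I back off to see whether it persists.

Call:
send_rows --plan '[{"offset": [0, -40, 0], "yaw": 0}, {"offset": [0, -40, 0], "yaw": 0}]'

```text
time: 2.4
tool_pos: [0.3045, 0.7537, 0.272]
tool_rot: [3.035, 0.006, 2.816]
contact_force: [-0.3, 1.5, 1.4]
opening: 0.0918
grip_force: 0.0
```

```bash
python3 - <<'E'
from h import *
s=status.observe();print(s['time'],s['tool_pos'],s['tool_rot'],s['qpos'])
E
```

```text
2.4 [0.30454631 0.75373009 0.27197196] [3.03481054 0.00570021 2.81575589] [ 1.08870218  0.89938799  0.48258853  0.01102512  1.65324142 -0.1550691 ]
```

It persists, so the needed tilt can be built up with ordinary rows. I'll continue, pushing out and up.

Call:
send_rows --plan '[{"offset": [0, 30, -40], "yaw": 0}, {"offset": [0, 30, -40], "yaw": 0}, {"offset": [0, 30, -40], "yaw": 0}, {"offset": [0, 30, -40], "yaw": 0}, {"offset": [0, 30, -40], "yaw": 0}, {"offset": [0, 30, -40], "yaw": 0}]'

```text
time: 3.0
tool_pos: [0.2938, 0.7489, 0.4391]
tool_rot: [2.902, 0.013, 2.814]
contact_force: [-0.0, 0.0, 0.5]
opening: 0.0916
grip_force: 0.0
```

```bash
python3 - <<'E'
from h import *
s=status.observe();print(s['time'],s['tool_pos'],s['tool_rot'],s['qpos'])
from scipy.optimize import least_squares
D=[(.342,1.524,1.2754,.525,.2517),(.9368,.2522,1.9509,.7817,.328),(1.1013,.0376,1.893,.8514,.2773),(.8994,.4826,1.6532,.8130,.272)]
q=s['qpos'];p=s['tool_pos'];D.append((q[1],q[2],q[4],np.hypot(p[0],p[1]),p[2]))
D=np.array(D)
def fk(k,q2,q3,q5):
    a=q2+q3;c=a+q5
    return np.array([k[0]*np.sin(q2)+k[1]*np.sin(a)+k[2]*np.sin(c),k[3]+k[0]*np.cos(q2)+k[1]*np.cos(a)+k[2]*np.cos(c)])
r=least_squares(lambda k:(fk(k,*D[:,:3].T)-D[:,3:].T).ravel(),[.4,.4,.2,.2]);print(r.x,np.round(r.fun*1000,1))
E
```

```text
3.0 [0.29381967 0.74887616 0.43912882] [2.90157008 0.01289826 2.81437971] [ 1.09329309  0.90160425  0.03680886  0.02512432  1.96380717 -0.13943221]
[0.5196555  0.3791729  0.37832149 0.25628801] [ 12.1 -10.5  -2.2   6.5  -1.3   5.5  -0.9  -3.2   2.5  -3.9]
```

Tilt builds where the arm reaches, and keeps its world direction. For a final tilt towards the machine's +x (heading −14.5°) I must push at an azimuth of about −33°. I'll fly there, high.

```bash
cat >> h.py <<'E'
def st():
    s=status.observe(); A=R.from_euler('xyz',s['tool_rot']).as_matrix(); z=A[:,2]
    print('t',round(s['time'],2),'pos',s['tool_pos'].round(4),'tilt',np.arccos(-z[2]).round(3),'heading',np.degrees(np.arctan2(z[1],z[0])).round(1),'yaxis',A[:,1].round(3),'q',s['qpos'].round(3),'F',np.round(s['contact_force'],1))
    return s['tool_pos'],A
def go(pos,step=50):
    p,A=st(); d=A.T@(np.array(pos)-p)*1000; n=int(np.ceil(abs(d).max()/step)); print('total',d.round(0),'n',n,'per',(d/n).round(1))
E
python3 -c "
from h import *
go([.55,-.35,.45])"
```

```text
t 3.0 pos [0.2938 0.7489 0.4391] tilt 0.24 heading 68.2 yaxis [0.309 0.921 0.238] q [ 1.093  0.902  0.037  0.025  1.964 -0.139] F [-0.   0.   0.5]
total [-596. -930. -231.] n 19 per [-31.4 -48.9 -12.2]
```

Call:
send_rows --plan '[{"offset": [-26, -40, -10], "yaw": 0}, {"offset": [-26, -40, -10], "yaw": 0}, {"offset": [-26, -40, -10], "yaw": 0}, {"offset": [-26, -40, -10], "yaw": 0}, {"offset": [-26, -40, -10], "yaw": 0}, {"offset": [-26, -40, -10], "yaw": 0}, {"offset": [-26, -40, -10], "yaw": 0}, {"offset": [-26, -40, -10], "yaw": 0}, {"offset": [-26, -40, -10], "yaw": 0}, {"offset": [-26, -40, -10], "yaw": 0}, {"offset": [-26, -40, -10], "yaw": 0}, {"offset": [-26, -40, -10], "yaw": 0}, {"offset": [-26, -40, -10], "yaw": 0}, {"offset": [-26, -40, -10], "yaw": 0}, {"offset": [-26, -40, -10], "yaw": 0}, {"offset": [-26, -40, -10], "yaw": 0}, {"offset": [-26, -40, -10], "yaw": 0}, {"offset": [-26, -40, -10], "yaw": 0}, {"offset": [-26, -40, -10], "yaw": 0}, {"offset": [-26, -40, -10], "yaw": 0}]' --hand 0.4

```text
time: 5.0
tool_pos: [0.5173, -0.1647, 0.4532]
tool_rot: [2.902, 0.013, 2.815]
contact_force: [0.7, 0.6, 0.7]
opening: 0.0549
grip_force: 0.0
```

```bash
python3 -c "
from h import *
p,A=st()
print('radial out -33 in tool', (A.T@np.array([.839,-.545,0])).round(2),'up',(A.T@np.array([0,0,1])).round(2))"
```

```text
t 5.0 pos [ 0.5173 -0.1647  0.4532] tilt 0.239 heading 68.1 yaxis [0.309 0.921 0.237] q [-0.578  0.313  1.048  0.242  1.821 -1.768] F [0.7 0.6 0.7]
radial out -33 in tool [-0.97 -0.24 -0.05] up [-0.01  0.24 -0.97]
```

Call:
send_rows --plan '[{"offset": [-45, -10, -5], "yaw": 0}, {"offset": [-45, -10, -5], "yaw": 0}, {"offset": [-45, -10, -5], "yaw": 0}, {"offset": [-45, -10, -5], "yaw": 0}, {"offset": [-36, 0, -30], "yaw": 0}, {"offset": [-36, 0, -30], "yaw": 0}, {"offset": [-36, 0, -30], "yaw": 0}, {"offset": [-36, 0, -30], "yaw": 0}, {"offset": [-36, 0, -30], "yaw": 0}, {"offset": [-36, 0, -30], "yaw": 0}]'

```text
time: 6.0
tool_pos: [0.5108, -0.2413, 0.5589]
tool_rot: [2.851, -0.233, 2.88]
contact_force: [-0.1, 0.9, 0.6]
opening: 0.0551
grip_force: 0.0
```

```bash
python3 -c "
from h import *
p,A=st()"
```

```text
t 6.0 pos [ 0.5108 -0.2413  0.5589] tilt 0.37 heading 112.7 yaxis [0.312 0.908 0.279] q [-0.669  0.744  0.037  0.385  2.657 -1.629] F [-0.1  0.9  0.6]
```

```bash
python3 -c "
from h import *
go([.62,-.37,.33],45)
p,A=st()
print('out',(A.T@np.array([.857,-.515,0])*45).round(0),'up',(A.T@np.array([0,0,1])).round(2))"
```

```text
t 6.0 pos [ 0.5108 -0.2413  0.5589] tilt 0.37 heading 112.7 yaxis [0.312 0.908 0.279] q [-0.669  0.744  0.037  0.385  2.657 -1.629] F [-0.1  0.9  0.6]
total [-188. -147.  155.] n 5 per [-37.6 -29.3  31. ]
t 6.0 pos [ 0.5108 -0.2413  0.5589] tilt 0.37 heading 112.7 yaxis [0.312 0.908 0.279] q [-0.669  0.744  0.037  0.385  2.657 -1.629] F [-0.1  0.9  0.6]
out [-42.  -9. -13.] up [ 0.23  0.28 -0.93]
```

Call:
send_rows --plan '[{"offset": [-31, -25, 26], "yaw": 0}, {"offset": [-31, -25, 26], "yaw": 0}, {"offset": [-31, -25, 26], "yaw": 0}, {"offset": [-31, -25, 26], "yaw": 0}, {"offset": [-31, -25, 26], "yaw": 0}, {"offset": [-31, -25, 26], "yaw": 0}, {"offset": [-42, -9, -13], "yaw": 0}, {"offset": [-42, -9, -13], "yaw": 0}, {"offset": [-42, -9, -13], "yaw": 0}, {"offset": [-42, -9, -13], "yaw": 0}, {"offset": [-42, -9, -13], "yaw": 0}]'

```text
time: 7.1
tool_pos: [0.6694, -0.3914, 0.2657]
tool_rot: [2.879, -0.118, 2.847]
contact_force: [0.0, 0.9, 0.4]
opening: 0.0553
grip_force: 0.0
```

```bash
python3 -c "
from h import *
p,A=st()
print('out',(A.T@np.array([.857,-.515,0])*45).round(0),'up',(A.T@np.array([0,0,1])).round(2))"
```

```text
t 7.1 pos [ 0.6694 -0.3914  0.2657] tilt 0.287 heading 96.7 yaxis [0.31  0.915 0.258] q [-0.702  1.128  0.038  0.238  2.175 -1.846] F [0.  0.9 0.4]
out [-43.  -9.  -8.] up [ 0.12  0.26 -0.96]
```

Call:
send_rows --plan '[{"offset": [-32, -4, -20], "yaw": 0}, {"offset": [-32, -4, -20], "yaw": 0}, {"offset": [-32, -4, -20], "yaw": 0}, {"offset": [-32, -4, -20], "yaw": 0}]'

```text
time: 7.5
tool_pos: [0.6884, -0.3983, 0.2844]
tool_rot: [2.899, -0.024, 2.823]
contact_force: [-0.7, -0.2, 0.4]
opening: 0.0551
grip_force: 0.0
```

```bash
python3 -c "
from h import *
p,A=st()
print('out',(A.T@np.array([.857,-.515,0])*45).round(0),'up',(A.T@np.array([0,0,1])).round(2))"
```

```text
t 7.5 pos [ 0.6884 -0.3983  0.2844] tilt 0.244 heading 77.3 yaxis [0.31 0.92 0.24] q [-0.7    1.102  0.036  0.251  2.103 -1.832] F [-0.7 -0.2  0.4]
out [-44.  -9.  -3.] up [ 0.02  0.24 -0.97]
```

Call:
send_rows --plan '[{"offset": [-43, -3, -26], "yaw": 0}, {"offset": [-43, -3, -26], "yaw": 0}, {"offset": [-43, -3, -26], "yaw": 0}, {"offset": [-43, -3, -26], "yaw": 0}, {"offset": [-43, -3, -26], "yaw": 0}, {"offset": [-43, -3, -24], "yaw": 0}, {"offset": [-43, -3, -24], "yaw": 0}, {"offset": [-43, -3, -22], "yaw": 0}, {"offset": [-43, -3, -22], "yaw": 0}, {"offset": [-43, -3, -20], "yaw": 0}]'

```text
time: 8.5
tool_pos: [0.7379, -0.4097, 0.3801]
tool_rot: [2.937, 0.276, 2.754]
contact_force: [-1.1, 0.4, 1.1]
opening: 0.0548
grip_force: 0.0
```

```bash
python3 -c "
from h import *
p,A=st()
print('out',(A.T@np.array([.857,-.515,0])*45).round(0),'up',(A.T@np.array([0,0,1])).round(2))"
```

```text
t 8.5 pos [ 0.7379 -0.4097  0.3801] tilt 0.342 heading 15.0 yaxis [0.319 0.928 0.195] q [-0.694  0.991  0.037  0.293  1.897 -1.781] F [-1.1  0.4  1.1]
out [-43.  -9.  10.] up [-0.27  0.2  -0.94]
```

Call:
send_rows --plan '[{"offset": [-47, -6, -9], "yaw": 0}, {"offset": [-47, -6, -9], "yaw": 0}, {"offset": [-47, -6, -9], "yaw": 0}, {"offset": [-47, -6, -9], "yaw": 0}, {"offset": [-47, -6, -5], "yaw": 0}, {"offset": [-47, -6, -5], "yaw": 0}, {"offset": [-47, -6, -2], "yaw": 0}, {"offset": [-47, -6, -2], "yaw": 0}, {"offset": [-47, -6, 0], "yaw": 0}, {"offset": [-47, -6, 0], "yaw": 0}, {"offset": [-47, -6, 0], "yaw": 0}]'

```text
time: 9.6
tool_pos: [0.8175, -0.4572, 0.4209]
tool_rot: [2.951, 0.613, 2.68]
contact_force: [0.6, -0.4, -0.7]
opening: 0.0552
grip_force: 0.0
```

```bash
python3 -c "
from h import *
p,A=st()
print('out',(A.T@np.array([.857,-.515,0])*45).round(0),'up',(A.T@np.array([0,0,1])).round(2))"
```

```text
t 9.6 pos [ 0.8175 -0.4572  0.4209] tilt 0.639 heading -7.9 yaxis [0.34  0.928 0.155] q [-0.69   0.991  0.037  0.318  1.55  -1.774] F [ 0.6 -0.4 -0.7]
out [-37.  -8.  25.] up [-0.58  0.16 -0.8 ]
```

Call:
send_rows --plan '[{"offset": [-44, -6, 14], "yaw": 0}, {"offset": [-44, -6, 14], "yaw": 0}, {"offset": [-44, -6, 14], "yaw": 0}, {"offset": [-44, -6, 14], "yaw": 0}, {"offset": [-44, -6, 14], "yaw": 0}]'

```text
time: 10.1
tool_pos: [0.8664, -0.4804, 0.4127]
tool_rot: [2.947, 0.76, 2.643]
contact_force: [0.9, 0.0, 0.2]
opening: 0.0553
grip_force: 0.0
```

```bash
python3 -c "
from h import *
p=np.load('p.npy')
for q in ([-.36,.06,.35],[-.29,.053,.17],[-.19,.053,.075]): print(M(p)(q)); go(M(p)(q)[0],45)
_,A=st()
print(A.round(2)); print('mach axes in tool x',(A.T@R.from_euler('z',p[2]).apply([1,0,0])).round(3),'y',(A.T@R.from_euler('z',p[2]).apply([0,1,0])).round(3),'up',A[2].round(3))"
```

```text
[[0.44195783 0.1230996  0.35      ]]
t 10.1 pos [ 0.8664 -0.4804  0.4127] tilt 0.78 heading -12.6 yaxis [0.353 0.925 0.14 ] q [-0.676  1.036  0.037  0.322  1.353 -1.777] F [0.9 0.  0.2]
total [ 523.  400. -339.] n 12 per [ 43.5  33.3 -28.3]
[[0.50797577 0.09879668 0.17      ]]
t 10.1 pos [ 0.8664 -0.4804  0.4127] tilt 0.78 heading -12.6 yaxis [0.353 0.925 0.14 ] q [-0.676  1.036  0.037  0.322  1.353 -1.777] F [0.9 0.  0.2]
total [ 596.  376. -162.] n 14 per [ 42.6  26.8 -11.6]
[[0.6047908  0.07375974 0.075     ]]
t 10.1 pos [ 0.8664 -0.4804  0.4127] tilt 0.78 heading -12.6 yaxis [0.353 0.925 0.14 ] q [-0.676  1.036  0.037  0.322  1.353 -1.777] F [0.9 0.  0.2]
total [591. 373. -25.] n 14 per [42.2 26.7 -1.8]
t 10.1 pos [ 0.8664 -0.4804  0.4127] tilt 0.78 heading -12.6 yaxis [0.353 0.925 0.14 ] q [-0.676  1.036  0.037  0.322  1.353 -1.777] F [0.9 0.  0.2]
[[-0.64  0.35  0.69]
 [ 0.35  0.93 -0.15]
 [-0.69  0.14 -0.71]]
mach axes in tool x [-0.703  0.11   0.703] y [0.176 0.984 0.023] up [-0.689  0.14  -0.711]
```

Tilt is 0.78 rad with heading −12.6°, as wanted. Now I retract to a point outside the guard and level the jaw axis.

Call:
send_rows --plan '[{"offset": [34.9, 26.7, -22.6], "yaw": 0}, {"offset": [34.9, 26.7, -22.6], "yaw": 0}, {"offset": [34.9, 26.7, -22.6], "yaw": 0}, {"offset": [34.9, 26.7, -22.6], "yaw": 0}, {"offset": [34.9, 26.7, -22.6], "yaw": 0}, {"offset": [34.9, 26.7, -22.6], "yaw": 0}, {"offset": [34.9, 26.7, -22.6], "yaw": 0}, {"offset": [34.9, 26.7, -22.6], "yaw": 0}, {"offset": [34.9, 26.7, -22.6], "yaw": 0}, {"offset": [34.9, 26.7, -22.6], "yaw": 0}, {"offset": [34.9, 26.7, -22.6], "yaw": 0}, {"offset": [34.9, 26.7, -22.6], "yaw": 0}, {"offset": [34.9, 26.7, -22.6], "yaw": 0}, {"offset": [34.9, 26.7, -22.6], "yaw": 0}, {"offset": [34.9, 26.7, -22.6], "yaw": 0}, {"offset": [0, 0, 0], "yaw": -0.1}, {"offset": [0, 0, 0], "yaw": -0.1}]'

```text
time: 11.8
tool_pos: [0.483, 0.0706, 0.3617]
tool_rot: [3.138, 0.781, 2.929]
contact_force: [0.1, 0.7, 0.9]
opening: 0.0546
grip_force: 0.0
```

```bash
python3 - <<'E'
from h import *
p=np.load('p.npy')
for q in ([-.30,.053,.17],[-.19,.053,.08]): go(M(p)(q)[0],40)
_,A=st()
print('mach axes in tool x',(A.T@R.from_euler('z',p[2]).apply([1,0,0])).round(3),'y',(A.T@R.from_euler('z',p[2]).apply([0,1,0])).round(3),'up',A[2].round(3))
c=camera_info('wrist'); im=read_camera('wrist')
h=M(p)([[-.172,.0532,.108],[-.172,.0532,.034]]); print(proj(c,h), 'cam rel tool',A.T@(np.array(c['origin'])-st()[0]))
save('w1.png',im)
E
```

```text
t 11.8 pos [0.483  0.0706 0.3617] tilt 0.781 heading -11.9 yaxis [0.208 0.978 0.002] q [ 0.127 -0.111  1.98  -0.447  0.565 -0.941] F [0.1 0.7 0.9]
total [129.  33. 142.] n 4 per [32.2  8.2 35.6]
t 11.8 pos [0.483  0.0706 0.3617] tilt 0.781 heading -11.9 yaxis [0.208 0.978 0.002] q [ 0.127 -0.111  1.98  -0.447  0.565 -0.941] F [0.1 0.7 0.9]
total [114.  28. 283.] n 8 per [14.3  3.5 35.4]
t 11.8 pos [0.483  0.0706 0.3617] tilt 0.781 heading -11.9 yaxis [0.208 0.978 0.002] q [ 0.127 -0.111  1.98  -0.447  0.565 -0.941] F [0.1 0.7 0.9]
mach axes in tool x [-0.71  -0.043  0.703] y [-0.029  0.999  0.032] up [-0.704  0.002 -0.71 ]
t 11.85 pos [0.4834 0.0698 0.3616] tilt 0.781 heading -12.0 yaxis [ 0.206  0.979 -0.001] q [ 0.126 -0.11   1.98  -0.446  0.565 -0.946] F [-0.  -0.3 -0.6]
[[342.77733886 103.58065705]
 [340.55063815  63.94923526]] cam rel tool [ 0.06961057  0.0004349  -0.13402635]
```

View pics/w1.png

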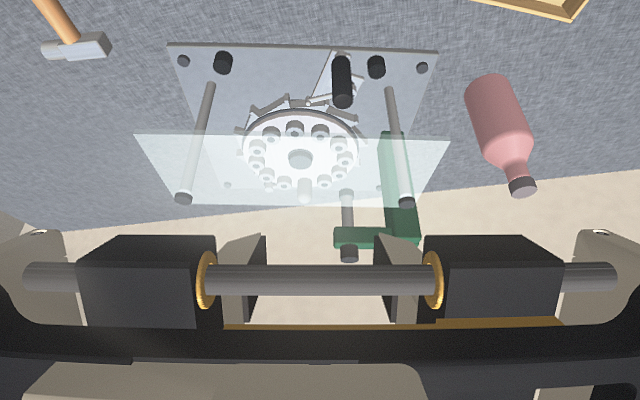

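The wrist view (inverted) shows the black handle from (343,103) at its top to (341,63) at its bottom, exactly as projected, so the pose fit is confirmed. Next is the approach point on the entry line.

```bash
python3 - <<'E'
from h import *
p=np.load('p.npy')
for q in ([-.33,.053,.222],[-.178,.053,.07]): go(M(p)(q)[0],40)
E
```

```text
t 11.85 pos [0.4834 0.0698 0.3616] tilt 0.781 heading -12.0 yaxis [ 0.206  0.979 -0.001] q [ 0.126 -0.11   1.98  -0.446  0.565 -0.946] F [-0.  -0.3 -0.6]
total [114.  35.  84.] n 3 per [37.9 11.8 27.9]
t 11.85 pos [0.4834 0.0698 0.3616] tilt 0.781 heading -12.0 yaxis [ 0.206  0.979 -0.001] q [ 0.126 -0.11   1.98  -0.446  0.565 -0.946] F [-0.  -0.3 -0.6]
total [113.  29. 299.] n 8 per [14.1  3.6 37.3]
```

Call:
send_rows --plan '[{"offset": [28.5, 8.7, 21], "yaw": 0}, {"offset": [28.5, 8.7, 21], "yaw": 0}, {"offset": [28.5, 8.7, 21], "yaw": 0}, {"offset": [28.5, 8.7, 21], "yaw": 0}, {"offset": [0, 0, 0], "yaw": 0}]'

```text
time: 12.35
tool_pos: [0.4717, 0.102, 0.2414]
tool_rot: [3.132, 0.751, 2.919]
contact_force: [-0.1, 0.5, 0.2]
opening: 0.0549
grip_force: 0.0
```

```bash
python3 - <<'E'
from h import *
p=np.load('p.npy')
go(M(p)([-.178,.053,.07])[0],40)
E
```

```text
t 12.35 pos [0.4717 0.102  0.2414] tilt 0.751 heading -12.0 yaxis [0.215 0.977 0.007] q [ 0.231  0.065  2.176 -0.995  0.354 -0.264] F [-0.1  0.5  0.2]
total [  9.  -1. 226.] n 6 per [ 1.5 -0.1 37.7]
```

Call:
send_rows --plan '[{"offset": [1, 0, 25], "yaw": 0}, {"offset": [1, 0, 25], "yaw": 0}, {"offset": [1, 0, 25], "yaw": 0}, {"offset": [1, 0, 25], "yaw": 0}, {"offset": [1, 0, 25], "yaw": 0}]'

```text
time: 12.85
tool_pos: [0.5604, 0.0907, 0.1895]
tool_rot: [-3.138, 0.697, 2.92]
contact_force: [0.3, -0.1, 0.1]
opening: 0.055
grip_force: 0.0
```

```bash
python3 - <<'E'
from h import *
p=np.load('p.npy')
go(M(p)([-.178,.053,.07])[0],25)
c=camera_info('wrist'); save('w2.png',read_camera('wrist'))
print(proj(c,M(p)([[-.172,.0532,.108],[-.172,.0532,.034]])))
E
```

```text
t 12.85 pos [0.5604 0.0907 0.1895] tilt 0.697 heading -13.0 yaxis [ 0.222  0.975 -0.003] q [ 0.147  0.294  2.028 -0.996  0.283 -0.306] F [ 0.3 -0.1  0.1]
total [ 32.  -7. 130.] n 6 per [ 5.3 -1.1 21.6]
[[310.78959862 206.62051599]
 [312.38686688 136.83174911]]
```

View pics/w2.png

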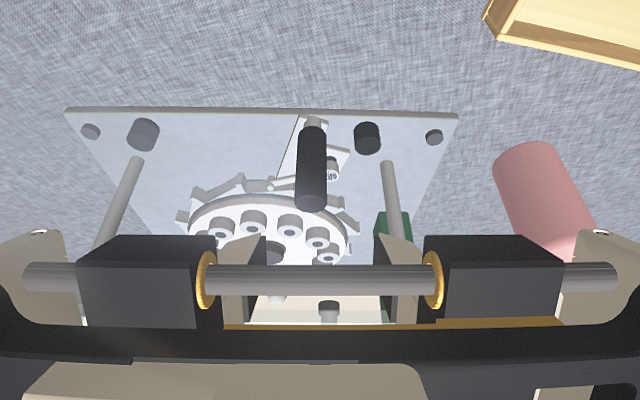

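The handle is between the jaws, as expected, but q4 and q5 are at their limits (−0.996, 0.283). I fit a quick kinematic model to find a reachable pose.

```bash
cat >> h.py <<'E'
def fk(k,q):
    Y=lambda a:R.from_euler('y',a);Z=lambda a:R.from_euler('z',a)
    r=Z(q[0]);P=np.array([0,0,k[0]])+r.apply([k[1],0,0])
    r=r*Y(q[1]);P=P+r.apply([0,0,k[2]]); r=r*Y(q[2]);P=P+r.apply([k[3],0,k[4]])
    r=r*Z(q[3])*Y(q[4]);P=P+r.apply([0,0,k[5]]); r=r*Z(q[5])*Z(k[6])
    return P,r
E
cat > fit.py <<'E'
from h import *
from scipy.optimize import least_squares
D=[([.999,.342,1.524,0,1.2754,-.2473],[.2169,.4782,.2517],[3.1415,0,2.817]),
([1.0788,.9368,.2522,0,1.9509,-.1664],[.3001,.7218,.328],[3.14,0,2.816]),
([1.0977,1.1013,.0376,.0105,1.893,-.1434],[.3156,.7908,.2773],[3.0317,.0062,2.8155]),
([1.0887,.8994,.4826,.011,1.6532,-.1551],[.3045,.7537,.272],[3.0348,.0057,2.8158]),
([-.669,.744,.037,.385,2.657,-1.629],[.5108,-.2413,.5589],[2.851,-.233,2.88]),
([-.69,.991,.037,.318,1.55,-1.774],[.8175,-.4572,.4209],[2.951,.613,2.68]),
([.127,-.111,1.98,-.447,.565,-.941],[.483,.0706,.3617],[3.138,.781,2.929]),
([.147,.294,2.028,-.996,.283,-.306],[.5604,.0907,.1895],[-3.138,.697,2.920])]
def f(k):
    o=[]
    for q,p,r in D:
        P,r1=fk(k,q); o+=list(P-p)+list(.2*(r1.inv()*R.from_euler('xyz',r)).as_rotvec())
    return np.array(o)
b=min((least_squares(f,[.3,0,.45,0,.4,.25,s]) for s in(0,1.57,3.14,-1.57)),key=lambda r:r.cost)
print(b.x.round(4),b.cost,np.abs(b.fun).max()); np.save('k.npy',b.x)
k=b.x;p=np.load('p.npy'); lo=np.array([-2.53,-.77,.08,-.95,.31,-3.0]);hi=np.array([2.53,2.0,2.65,4.1,2.6,3.0])
q0=status.observe()['qpos'];ys=(.06,-.068)
for tilt in(.6,.7,.8,.9,1.0,1.1):
  for hd in(-.25,-.1,.05,.2):
    w=[]
    for my in ys:
        tp=M(p)([-.178,my,.07])[0]
        z=np.array([np.sin(tilt)*np.cos(hd),np.sin(tilt)*np.sin(hd),-np.cos(tilt)])
        def g(q):
            P,r=fk(k,q);A=r.as_matrix(); return np.r_[(P-tp)*5,A[:,2]-z,A[2,1]]
        w.append(min((least_squares(g,np.clip(s,lo+.01,hi-.01),bounds=(lo,hi)) for s in(q0,[0,.5,1.5,0,.5,0],[0,.5,1.5,3.1,.5,-2.5],[0,.5,1.5,1.5,.5,-1.5],[0,.5,1.5,3.1,.5,.5])),key=lambda r:r.cost))
    print(tilt,hd,[(round(x.cost,5),x.x.round(2).tolist()) for x in w] if max(x.cost for x in w)<2e-3 else [round(x.cost,4) for x in w])
A=R.from_euler('xyz',status.observe()['tool_rot']).as_matrix()
t=status.observe()['tool_pos'];print('guard edge in tool',A.T@(M(p)([-.22,.05,.2])[0]-t),'TCP mach',R.from_euler('z',-p[2]).apply(t-[p[0],p[1],0]))
E
python3 fit.py
```

```text
[ 2.264e-01 -1.500e-03  5.065e-01  4.760e-02  3.801e-01  2.964e-01
  1.571e+00] 0.023338308899144913 0.07670595259278729
0.6 -0.25 [np.float64(0.0011), np.float64(0.0069)]
0.6 -0.1 [np.float64(0.0042), np.float64(0.0091)]
0.6 0.05 [np.float64(0.0111), np.float64(0.008)]
0.6 0.2 [np.float64(0.011), np.float64(0.0024)]
0.7 -0.25 [np.float64(0.003), np.float64(0.0004)]
0.7 -0.1 [(np.float64(0.00092), [0.24, 0.61, 2.02, 4.07, 0.31, -2.19]), (np.float64(0.00082), [-0.07, 0.57, 2.14, 3.22, 0.31, 1.52])]
0.7 0.05 [np.float64(0.0024), np.float64(0.0006)]
0.7 0.2 [np.float64(0.0024), np.float64(0.0)]
0.8 -0.25 [(np.float64(0.00025), [0.3, 0.64, 2.04, 4.1, 0.46, -2.1]), (np.float64(0.0), [0.02, 0.59, 2.16, 3.6, 0.44, -1.81])]
0.8 -0.1 [(np.float64(0.0), [0.24, 0.62, 2.06, 3.81, 0.39, -1.97]), (np.float64(0.0), [-0.07, 0.59, 2.18, 3.2, 0.42, 1.54])]
0.8 0.05 [(np.float64(0.0), [0.16, 0.62, 2.08, 3.37, 0.36, 1.43]), (np.float64(0.0), [-0.15, 0.59, 2.17, 2.79, 0.43, -1.39])]
0.8 0.2 [(np.float64(0.0), [0.09, 0.62, 2.08, 2.91, 0.36, -1.43]), (np.float64(0.0), [-0.23, 0.6, 2.14, 2.4, 0.46, 1.95])]

[... 904 characters left out ...]
0.07, 0.71, 2.19, 2.99, 0.76, -1.53]), (np.float64(0.0), [-0.27, 0.71, 2.24, 2.59, 0.83, -1.45])]
1.1 -0.25 [(np.float64(0.0), [0.38, 0.78, 2.15, 3.85, 0.93, -1.73]), (np.float64(0.0), [0.06, 0.78, 2.3, 3.46, 1.04, -1.59])]
1.1 -0.1 [(np.float64(0.0), [0.28, 0.78, 2.2, 3.57, 0.95, -1.65]), (np.float64(0.0), [-0.06, 0.78, 2.32, 3.18, 1.06, -1.57])]
1.1 0.05 [(np.float64(0.0), [0.18, 0.78, 2.22, 3.28, 0.96, 1.55]), (np.float64(0.0), [-0.18, 0.78, 2.31, 2.9, 1.05, 1.59])]
1.1 0.2 [(np.float64(0.0), [0.07, 0.78, 2.22, 3.0, 0.96, 1.59]), (np.float64(0.0), [-0.29, 0.78, 2.27, 2.62, 1.02, 1.62])]
guard edge in tool [-0.01911938 -0.0092414   0.00077131] TCP mach [-0.23542669  0.05875791  0.18830105]
```

```bash
python3 - <<'E'
s=open('h.py').read()
s=s.replace("r=r*Z(q[3])*Y(q[4])","r=r*Z(S4*q[3])*Y(q[4])").replace("r=r*Z(q[5])*Z(k[6])","r=r*Z(S6*q[5])*Z(k[6])")
s=s.replace("def fk(k,q):","S4,S6=1,1\ndef fk(k,q):")
open('h.py','w').write(s)
f=open('fit.py').read()
f=f.split("b=min(")[0]+'''
import h
for a in(1,-1):
  for c in(1,-1):
    h.S4,h.S6=a,c
    b=min((least_squares(f,[.3,0,.45,0,.4,.25,s]) for s in(0,1.57,3.14,-1.57)),key=lambda r:r.cost)
    print(a,c,b.x.round(4),b.cost,np.abs(b.fun).reshape(-1,6).max(1).round(4))
'''
open('fit2.py','w').write(f)
E
python3 fit2.py
```

```text
1 1 [ 2.264e-01 -1.500e-03  5.065e-01  4.760e-02  3.801e-01  2.964e-01
  1.571e+00] 0.023338308899144913 [0.0636 0.0672 0.0681 0.0676 0.0587 0.0589 0.0767 0.0762]
1 -1 [ 0.2264 -0.0015  0.5065  0.0476  0.3801  0.2964  0.2304] 0.28881483303986377 [0.1692 0.2015 0.2107 0.206  0.3835 0.4414 0.1083 0.1458]
-1 1 [ 0.0451  0.0648  0.492  -0.0072  0.3599  0.134   1.1482] 0.14155285365820222 [0.095  0.0845 0.0832 0.0841 0.1516 0.1894 0.0858 0.3001]
-1 -1 [ 0.0451  0.0648  0.492  -0.0072  0.3599  0.134  -0.1796] 0.41524131420819277 [0.2512 0.2835 0.2914 0.2877 0.4338 0.3433 0.1767 0.16  ]
```

```bash
sed -i 's/r.apply(\[k\[1\],0,0\])/r.apply([k[1],k[7],0])/' h.py; sed -i 's/\.25,s\])/.25,s,.07])/' fit.py fit2.py
sed -i 's/^for a in(1,-1)/for a in(1,)/; s/for c in(1,-1)/for c in(1,)/' fit2.py; python3 fit2.py; python3 fit.py | grep -v '\[np' | cut -c1-250
```

```text
1 1 [0.2224 0.     0.5062 0.0464 0.3797 0.2927 1.571  0.0764] 2.209846876445604e-07 [0.0001 0.0001 0.0001 0.0001 0.0002 0.0003 0.0002 0.0001]
[0.2224 0.     0.5062 0.0464 0.3797 0.2927 1.571  0.0764] 2.209846876445604e-07 0.0002775456941818133
0.7 -0.25 [(np.float64(0.00084), [0.12, 0.61, 2.01, 4.1, 0.31, -2.22]), (np.float64(0.00073), [-0.19, 0.57, 2.15, 3.27, 0.31, 1.49])]
0.7 0.2 [(np.float64(0.00087), [-0.1, 0.59, 2.06, 2.36, 0.31, -1.06]), (np.float64(0.0), [-0.39, 0.56, 2.1, 1.89, 0.39, -0.82])]
0.8 -0.25 [(np.float64(0.0), [0.13, 0.62, 2.04, 3.9, 0.39, -2.02]), (np.float64(0.0), [-0.19, 0.59, 2.18, 3.25, 0.43, -1.63])]
0.8 -0.1 [(np.float64(0.0), [0.05, 0.61, 2.08, 3.46, 0.36, -1.76]), (np.float64(0.0), [-0.27, 0.58, 2.2, 2.85, 0.44, -1.43])]
0.8 0.05 [(np.float64(0.0), [-0.02, 0.61, 2.1, 3.0, 0.37, -1.49]), (np.float64(0.0), [-0.35, 0.58, 2.19, 2.48, 0.48, -1.26])]
0.8 0.2 [(np.float64(0.0), [-0.1, 0.61, 2.1, 2.57, 0.4, -1.25]), (np.float64(0.0), [-0.42, 0.59, 2.16, 2.15, 0.53, -1.11])]
0.9 -0.25 [(np.float64(0.0), [0.14, 0.66, 2.09, 3.74, 0.56, -1.85]), (np.float64(0.0), [-0
[... 825 characters left out ...]
.13, 0.7, 2.2, 2.75, 0.78, 1.68]), (np.float64(0.0), [-0.49, 0.7, 2.26, 2.37, 0.86, -1.42])]
1.1 -0.25 [(np.float64(0.0), [0.17, 0.77, 2.17, 3.62, 0.92, 1.47]), (np.float64(0.0), [-0.18, 0.77, 2.32, 3.22, 1.05, 1.57])]
1.1 -0.1 [(np.float64(0.0), [0.08, 0.77, 2.22, 3.33, 0.95, -1.6]), (np.float64(0.0), [-0.3, 0.78, 2.34, 2.94, 1.07, -1.57])]
1.1 0.05 [(np.float64(0.0), [-0.03, 0.77, 2.24, 3.05, 0.97, 1.58]), (np.float64(0.0), [-0.41, 0.78, 2.33, 2.67, 1.07, -1.55])]
1.1 0.2 [(np.float64(0.0), [-0.14, 0.77, 2.24, 2.77, 0.98, -1.52]), (np.float64(0.0), [-0.51, 0.77, 2.29, 2.4, 1.04, -1.51])]
guard edge in tool [-0.01911938 -0.0092414   0.00077131] TCP mach [-0.23542669  0.05875791  0.18830105]
```

Kinematics are now exact (residual 0.3 mm). The handle needs the other wrist branch (q4≈π), tilt about 0.85. I'll plan a continuous path to it with the model.

```bash
cat >> h.py <<'E'
from scipy.optimize import least_squares
K_=np.load('k.npy') if __import__('os').path.exists('k.npy') else None
LO=np.array([-2.53,-.77,.04,-1,.28,-3.11]);HI=np.array([2.53,2.02,2.7,4.14,2.66,3.11])
def ik(P,A,q):
    def g(x):
        p_,r=fk(K_,x); return np.r_[(p_-P)*4,(R.from_matrix(A).inv()*r).as_rotvec()]
    r=least_squares(g,np.clip(q,LO+1e-4,HI-1e-4),bounds=(LO,HI)); return r.x,r.cost
def sim(wps,A,q,step=.04):
    out=[];P=np.array(fk(K_,q)[0])
    for w in wps:
        w=np.array(w);n=max(1,int(np.ceil(np.linalg.norm(w-P)/step)))
        for i in range(1,n+1):
            q2,c=ik(P+(w-P)*i/n,A,q); out.append((c,np.abs(q2-q).max(),q2)); q=q2
        P=w
    return out
def orient(tilt,hd):
    z=np.array([np.sin(tilt)*np.cos(hd),np.sin(tilt)*np.sin(hd),-np.cos(tilt)]); y=np.array([-np.sin(hd),np.cos(hd),0]); return np.c_[np.cross(y,z),y,z]
E
cat > plan.py <<'E'
from h import *
p=np.load('p.npy')
st()
A=orient(.87,-.26)
F=[.80,-.45,.38]; qF,c=ik(F,A,[-.69,.99,.3,.318,1.4,-1.77]); print('F',c,qF.round(2))
d=A[:,2]; H=M(p)([-.178,.058,.07])[0]; pre=H-.22*d
best=[]
for az in(-.5,-.7,-.9,-1.1):
  for r in(.4,.5,.6):
    for z in(.2,.3):
      W=[r*np.cos(az),r*np.sin(az),z]
      o=sim([W,pre,H],A,qF,.05)
      best.append((sum(x[0] for x in o)+.05*sum(max(0,x[1]-.25)for x in o),az,r,z,max(x[0] for x in o),max(x[1] for x in o),o[-1][2].round(2)))
best.sort(key=lambda b:b[0])
for b in best[:6]: print(b)
E
timeout 500 python3 plan.py
```

```text
t 12.9 pos [0.5623 0.0907 0.1883] tilt 0.696 heading -13.0 yaxis [ 0.222  0.975 -0.003] q [ 0.146  0.299  2.024 -0.996  0.283 -0.306] F [ 2.1 -1.1 -1.2]
F 2.3061205524714286e-31 [-0.7   0.68  0.89  0.47  0.81 -2.2 ]
(np.float64(0.616743677518995), -0.5, 0.4, 0.3, np.float64(0.09846467408594577), np.float64(0.25991879262559947), array([-0.17,  0.54,  1.98,  1.61,  0.28, -3.11]))
(np.float64(0.6308055331355247), -0.5, 0.5, 0.3, np.float64(0.09846467408594467), np.float64(0.19977732005328575), array([-0.17,  0.54,  1.98,  1.61,  0.28, -3.11]))
(np.float64(0.6350180959145473), -0.7, 0.5, 0.3, np.float64(0.09846467408595277), np.float64(0.19957968743116816), array([-0.17,  0.54,  1.98,  1.61,  0.28, -3.11]))
(np.float64(0.6359107574644193), -0.7, 0.4, 0.3, np.float64(0.09846467408594695), np.float64(0.26848120742198456), array([-0.17,  0.54,  1.98,  1.61,  0.28, -3.11]))
(np.float64(0.6373584392220097), -0.7, 0.6, 0.3, np.float64(0.09846467408593611), np.float64(0.17712276654965864), array([-0.17,  0.54,  1.98,  1.61,  0.28, -3.11]))
(np.float64(0.644567212651163), -0.5, 0.6, 0.3, np.float64(0.09846467408594292), np.float64(0.20092483812241757), array([-0.17,  0.54,  1.98,  1.61,  0.28, -3.11]))
```

Call:
send_rows --plan '[{"offset": [0, 0, -30], "yaw": 0}, {"offset": [0, 0, -30], "yaw": 0}, {"offset": [0, 0, -30], "yaw": 0}, {"offset": [0, 0, -30], "yaw": 0}, {"offset": [-25, 0, -35], "yaw": 0}, {"offset": [-25, 0, -35], "yaw": 0}, {"offset": [-25, 0, -35], "yaw": 0}]'

```text
time: 13.6
tool_pos: [0.4736, 0.1108, 0.4125]
tool_rot: [-3.139, 0.697, 2.921]
contact_force: [1.6, -0.5, 0.9]
opening: 0.055
grip_force: 0.0
```

```bash
python3 - <<'E'
from h import *
go([.80,-.43,.44],33)
E
```

```text
t 13.6 pos [0.4736 0.1108 0.4125] tilt 0.697 heading -12.8 yaxis [ 0.22   0.975 -0.002] q [ 0.249 -0.105  1.789 -0.397  0.858 -0.932] F [ 1.6 -0.5  0.9]
total [-353. -456.  260.] n 14 per [-25.2 -32.6  18.6]
```

Call:
send_rows --plan '[{"offset": [-25, -33, 19], "yaw": 0}, {"offset": [-25, -33, 19], "yaw": 0}, {"offset": [-25, -33, 19], "yaw": 0}, {"offset": [-25, -33, 19], "yaw": 0}, {"offset": [-25, -33, 19], "yaw": 0}, {"offset": [-25, -33, 19], "yaw": 0}, {"offset": [-25, -33, 19], "yaw": 0}, {"offset": [-25, -33, 19], "yaw": 0}, {"offset": [-25, -33, 19], "yaw": 0}, {"offset": [-25, -33, 19], "yaw": 0}, {"offset": [-25, -33, 19], "yaw": 0}, {"offset": [-25, -33, 19], "yaw": 0}, {"offset": [-25, -33, 19], "yaw": 0}, {"offset": [-25, -33, 19], "yaw": 0}, {"offset": [-42, -13, 19], "yaw": 0}, {"offset": [-42, -13, 19], "yaw": 0}, {"offset": [-42, -13, 19], "yaw": 0}, {"offset": [-42, -13, 20], "yaw": 0}, {"offset": [-40, -13, 22], "yaw": 0}, {"offset": [-40, -13, 22], "yaw": 0}]'

```text
time: 15.6
tool_pos: [0.8869, -0.4769, 0.4223]
tool_rot: [-3.09, 0.834, 2.93]
contact_force: [-0.8, 0.1, 1.2]
opening: 0.0552
grip_force: 0.0
```

```bash
python3 -c "
from h import *
p,A=st()
print('out',(A.T@np.array([.857,-.515,0])*45).round(0),'up',(A.T@np.array([0,0,1])).round(2))"
```

```text
t 15.6 pos [ 0.8869 -0.4769  0.4223] tilt 0.835 heading -16.1 yaxis [ 0.247  0.968 -0.035] q [-0.647  1.038  0.04   0.281  1.275 -1.953] F [-0.8  0.1  1.2]
out [-29. -13.  32.] up [-0.74 -0.03 -0.67]
```

Call:
send_rows --plan '[{"offset": [-36, -13, 26], "yaw": 0}, {"offset": [-36, -13, 26], "yaw": 0}, {"offset": [-36, -13, 26], "yaw": 0}, {"offset": [-36, -13, 26], "yaw": 0}]'

```text
time: 16.0
tool_pos: [0.9225, -0.4976, 0.4048]
tool_rot: [-3.046, 0.94, 2.942]
contact_force: [0.2, -0.5, -0.8]
opening: 0.0551
grip_force: 0.0
```

```bash
cat > plan.py <<'E'
from h import *
p=np.load('p.npy')
t,A0=st(); q0=status.observe()['qpos']
A=A0@R.from_euler('z',2.95).as_matrix(); A2=A0@R.from_euler('z',np.pi).as_matrix()
F=[.80,-.45,.38]
o=sim([F],A0,q0,.05); qF=o[-1][2]; print('F',o[-1][0],qF.round(2))
q=qF.copy(); q[5]+=2.95
d=A0[:,2]; H=M(p)([-.178,.058,.07])[0]; pre=H-.22*d; print('pre',pre.round(3),'H',H.round(3))
best=[]
for az in(-.5,-.7,-.9,-1.1):
  for r in(.45,.55,.65):
    for z in(.22,.3):
      W=[r*np.cos(az),r*np.sin(az),z]
      o=sim([W,pre,H],A,q,.05)
      best.append((sum(x[0] for x in o)+.05*sum(max(0,x[1]-.25)for x in o),az,r,z,max(x[0] for x in o),max(x[1] for x in o),o[-1][2].round(2)))
best.sort(key=lambda b:b[0])
for b in best[:6]: print(b)
b=best[0];W=[b[2]*np.cos(b[1]),b[2]*np.sin(b[1]),b[3]]
for x in sim([W,pre,H],A,q,.05)[::2]: print(round(x[0],5),round(x[1],2),x[2].round(2))
E
timeout 500 python3 plan.py
```

```text
t 16.0 pos [ 0.9225 -0.4976  0.4048] tilt 0.944 heading -18.2 yaxis [ 0.272  0.961 -0.056] q [-0.64   1.09   0.04   0.291  1.11  -1.966] F [ 0.2 -0.5 -0.8]
F 6.643074045988436e-31 [-0.69  0.65  0.99  0.51  0.65 -2.28]
pre [0.448 0.131 0.199] H [0.618 0.076 0.07 ]
(np.float64(0.025650783951953186), -0.5, 0.65, 0.22, np.float64(0.004229209288804434), np.float64(0.34233615964573305), array([ 0.18,  0.69,  2.09,  3.84,  0.64, -2.12]))
(np.float64(0.02919381845839624), -0.7, 0.65, 0.22, np.float64(0.004229209288827886), np.float64(0.39902534196236283), array([ 0.18,  0.69,  2.09,  3.84,  0.64, -2.12]))
(np.float64(0.03527703967874268), -0.5, 0.55, 0.22, np.float64(0.004229209288844077), np.float64(0.4355904772562442), array([ 0.18,  0.69,  2.09,  3.84,  0.64, -2.12]))
(np.float64(0.040324283638759215), -0.9, 0.65, 0.22, np.float64(0.004229209288838438), np.float64(0.48289969165948854), array([ 0.18,  0.69,  2.09,  3.84,  0.64, -2.12]))
(np.float64(0.040496506811465216), -0.7, 0.55, 0.22, np.float64(0.004229209288837399), np.float64(0.4777851346174855), array([ 0.18,  0.69,  2.09,  3.84,  0.64, -2.12]))
(np.float64(0.0445746546078757), -0.5, 0.45, 0.22, np.float64(0.004229209288815979), np.float64(0.5207622665170941), array([ 0.18,  0.69,  2.09,  3.84,  0.64, -2.12]))
0.0 0.18 [-0.7   0.58  1.17  0.6   0.56  0.55]
0.0 0.18 [-0.72  0.48  1.48  0.89  0.42  0.22]
0.0 0.27 [-0.75  0.41  1.75  1.34  0.35 -0.28]
0.0 0.28 [-0.79  0.36  2.    1.85  0.39 -0.85]
0.0 0.21 [-0.65  0.28  2.17  2.24  0.35 -1.17]
0.0 0.29 [-0.46  0.21  2.3   2.78  0.33 -1.57]
0.0 0.34 [-0.18  0.18  2.37  3.45  0.37 -2.05]
0.0 0.28 [ 0.16  0.19  2.38  4.05  0.49 -2.39]
0.00423 0.12 [ 0.42  0.26  2.39  4.14  0.64 -2.27]
0.0 0.09 [ 0.34  0.43  2.26  4.13  0.63 -2.29]
0.0 0.09 [ 0.23  0.61  2.16  3.91  0.64 -2.15]
```

```bash
python3 -c "
from h import *
go([.80,-.45,.38],45)"
```

```text
t 16.0 pos [ 0.9225 -0.4976  0.4048] tilt 0.944 heading -18.2 yaxis [ 0.272  0.961 -0.056] q [-0.64   1.09   0.04   0.291  1.11  -1.966] F [ 0.2 -0.5 -0.8]
total [ 96.  14. -92.] n 3 per [ 32.1   4.6 -30.6]
```

Call:
send_rows --plan '[{"offset": [32, 5, -31], "yaw": 0}, {"offset": [32, 5, -31], "yaw": 0}, {"offset": [32, 5, -31], "yaw": 0}, {"offset": [0, 0, 0], "yaw": 0.148}, {"offset": [0, 0, 0], "yaw": 0.148}, {"offset": [0, 0, 0], "yaw": 0.148}, {"offset": [0, 0, 0], "yaw": 0.148}, {"offset": [0, 0, 0], "yaw": 0.148}, {"offset": [0, 0, 0], "yaw": 0.148}, {"offset": [0, 0, 0], "yaw": 0.148}, {"offset": [0, 0, 0], "yaw": 0.148}, {"offset": [0, 0, 0], "yaw": 0.148}, {"offset": [0, 0, 0], "yaw": 0.148}, {"offset": [0, 0, 0], "yaw": 0.148}, {"offset": [0, 0, 0], "yaw": 0.148}, {"offset": [0, 0, 0], "yaw": 0.148}, {"offset": [0, 0, 0], "yaw": 0.148}, {"offset": [0, 0, 0], "yaw": 0.148}, {"offset": [0, 0, 0], "yaw": 0.148}, {"offset": [0, 0, 0], "yaw": 0.148}]'

```text
time: 18.0
tool_pos: [0.8542, -0.4714, 0.3952]
tool_rot: [2.421, -0.677, 0.644]
contact_force: [0.5, -0.1, -0.7]
opening: 0.0549
grip_force: 0.0
```

Call:
send_rows --plan '[{"offset": [0, 0, 0], "yaw": 0.148}, {"offset": [0, 0, 0], "yaw": 0.148}, {"offset": [0, 0, 0], "yaw": 0.148}]'

```text
time: 18.3
tool_pos: [0.8542, -0.4714, 0.3952]
tool_rot: [2.82, -0.905, 0.094]
contact_force: [-0.4, -0.6, -0.4]
opening: 0.0549
grip_force: 0.0
```

```bash
cat > plan2.py <<'E'
from h import *
p=np.load('p.npy')
t,A=st(); q=status.observe()['qpos']; d=A[:,2]
my=R.from_euler('z',p[2]).apply([0,1,0])
H=M(p)([-.178,.056,.07])[0]; W=np.array([.57,-.312,.22]); 
for s in(.03,.05,.07,.09):
    P1=H-.2*d-s*my
    o=sim([W,P1,H-.08*d,H,H-.12*my],A,q,.04); print(s,P1.round(3),sum(x[0] for x in o),max(x[1] for x in o),max(x[2][3] for x in o),o[-1][2].round(2))
go(W,33)
print('W->P1(.07)',(A.T@(H-.2*d-.07*my-W)*1000).round(0))
E
python3 plan2.py
```

```text
t 18.3 pos [ 0.8542 -0.4714  0.3952] tilt 0.945 heading -17.6 yaxis [-0.159 -0.968  0.195] q [-0.67   0.786  0.7    0.418  0.789  0.806] F [-0.4 -0.6 -0.4]
0.03 [0.455 0.094 0.187] 0.00015681312767345536 0.26166487295178253 4.139999999999999 [-0.13  0.66  2.25  3.36  0.72 -1.88]
0.05 [0.45  0.074 0.187] 1.426042061096741e-17 0.2460570785795131 4.108333963644716 [-0.13  0.66  2.25  3.36  0.72 -1.88]
0.07 [0.445 0.055 0.187] 9.323921077576055e-18 0.2557900319402622 3.9958704007229735 [-0.13  0.66  2.25  3.36  0.72 -1.88]
0.09 [0.44  0.035 0.187] 1.6287603866677408e-17 0.24275769142208325 3.950547591113399 [-0.13  0.66  2.25  3.36  0.72 -1.88]
t 18.3 pos [ 0.8542 -0.4714  0.3952] tilt 0.945 heading -17.6 yaxis [-0.159 -0.968  0.195] q [-0.67   0.786  0.7    0.418  0.789  0.806] F [-0.4 -0.6 -0.4]
total [-303. -143. -156.] n 10 per [-30.3 -14.3 -15.6]
W->P1(.07) [ -81. -342. -167.]
```

Call:
send_rows --plan '[{"offset": [-25.2, -11.9, -13], "yaw": 0}, {"offset": [-25.2, -11.9, -13], "yaw": 0}, {"offset": [-25.2, -11.9, -13], "yaw": 0}, {"offset": [-25.2, -11.9, -13], "yaw": 0}, {"offset": [-25.2, -11.9, -13], "yaw": 0}, {"offset": [-25.2, -11.9, -13], "yaw": 0}, {"offset": [-25.2, -11.9, -13], "yaw": 0}, {"offset": [-25.2, -11.9, -13], "yaw": 0}, {"offset": [-25.2, -11.9, -13], "yaw": 0}, {"offset": [-25.2, -11.9, -13], "yaw": 0}, {"offset": [-25.2, -11.9, -13], "yaw": 0}, {"offset": [-25.2, -11.9, -13], "yaw": 0}]'

```text
time: 19.5
tool_pos: [0.5673, -0.3133, 0.22]
tool_rot: [2.812, -0.899, 0.102]
contact_force: [-0.3, 0.4, -0.7]
opening: 0.0551
grip_force: 0.0
```

```bash
python3 - <<'E'
from h import *
p=np.load('p.npy')
t,A=st(); q=status.observe()['qpos']; d=A[:,2]
my=R.from_euler('z',p[2]).apply([0,1,0])
P1=M(p)([-.178,.056,.07])[0]-.2*d-.07*my
o=sim([P1],A,q,.03);print(P1,max(x[0] for x in o),max(x[1] for x in o),len(o),o[-1][2].round(2))
go(P1,25)
E
```

```text
t 19.5 pos [ 0.5673 -0.3133  0.22  ] tilt 0.941 heading -17.7 yaxis [-0.156 -0.967  0.201] q [-0.798  0.361  2.006  1.825  0.403 -0.83 ] F [-0.3  0.4 -0.7]
[0.44565918 0.0551719  0.18774131] 3.0881795415817246e-20 0.20187887140885374 13 [ 0.22  0.21  2.44  4.02  0.56 -2.28]
t 19.5 pos [ 0.5673 -0.3133  0.22  ] tilt 0.941 heading -17.7 yaxis [-0.156 -0.967  0.201] q [-0.798  0.361  2.006  1.825  0.403 -0.83 ] F [-0.3  0.4 -0.7]
total [ -77. -344. -165.] n 14 per [ -5.5 -24.6 -11.8]
```

Call:
send_rows --plan '[{"offset": [-5.5, -24.6, -11.8], "yaw": 0}, {"offset": [-5.5, -24.6, -11.8], "yaw": 0}, {"offset": [-5.5, -24.6, -11.8], "yaw": 0}, {"offset": [-5.5, -24.6, -11.8], "yaw": 0}, {"offset": [-5.5, -24.6, -11.8], "yaw": 0}, {"offset": [-5.5, -24.6, -11.8], "yaw": 0}, {"offset": [-5.5, -24.6, -11.8], "yaw": 0}, {"offset": [-5.5, -24.6, -11.8], "yaw": 0}, {"offset": [-5.5, -24.6, -11.8], "yaw": 0}, {"offset": [-5.5, -24.6, -11.8], "yaw": 0}, {"offset": [-5.5, -24.6, -11.8], "yaw": 0}, {"offset": [-5.5, -24.6, -11.8], "yaw": 0}, {"offset": [-5.5, -24.6, -11.8], "yaw": 0}, {"offset": [-5.5, -24.6, -11.8], "yaw": 0}]'

```text
time: 20.9
tool_pos: [0.446, 0.0562, 0.1889]
tool_rot: [2.821, -0.9, 0.099]
contact_force: [0.7, -0.1, 0.2]
opening: 0.054
grip_force: 0.0
```

```bash
python3 - <<'E'
from h import *
t,A=st(); print('yaw to level', np.arctan2(A[2,1],A[2,0]), A[2])
E
```

```text
t 20.9 pos [0.446  0.0562 0.1889] tilt 0.94 heading -17.3 yaxis [-0.152 -0.969  0.196] q [ 0.217  0.207  2.443  4.008  0.553 -2.277] F [ 0.7 -0.1  0.2]
yaw to level 0.244912405894886 [ 0.78351372  0.19582327 -0.58971137]
```

Call:
send_rows --plan '[{"offset": [0, 0, 0], "yaw": 0.147}, {"offset": [0, 0, 0], "yaw": 0.147}, {"offset": [0, 0, 0], "yaw": 0.147}, {"offset": [0, 0, 0], "yaw": 0.147}, {"offset": [0, 0, 0], "yaw": 0.147}, {"offset": [0, 0, 0], "yaw": 0.147}, {"offset": [0, 0, 0], "yaw": 0.147}, {"offset": [0, 0, 0], "yaw": 0.147}, {"offset": [0, 0, 0], "yaw": 0.147}, {"offset": [0, 0, 0], "yaw": 0.147}, {"offset": [0, 0, 0], "yaw": 0.147}, {"offset": [0, 0, 0], "yaw": 0.147}, {"offset": [0, 0, 0], "yaw": 0.147}, {"offset": [0, 0, 0], "yaw": 0.147}, {"offset": [0, 0, 0], "yaw": 0.147}, {"offset": [0, 0, 0], "yaw": 0.147}, {"offset": [0, 0, 0], "yaw": 0.147}, {"offset": [0, 0, 0], "yaw": 0.147}, {"offset": [0, 0, 0], "yaw": 0.147}, {"offset": [0, 0, 0], "yaw": 0.147}]'

```text
time: 22.9
tool_pos: [0.4465, 0.0554, 0.1889]
tool_rot: [-2.613, 0.819, -2.769]
contact_force: [0.0, 0.0, 0.4]
opening: 0.0549
grip_force: 0.0
```

Call:
send_rows --plan '[{"offset": [0, 0, 0], "yaw": 0.147}, {"offset": [0, 0, 0], "yaw": 0.147}, {"offset": [0, 0, 0], "yaw": 0.147}]'

```text
time: 23.2
tool_pos: [0.4465, 0.0554, 0.1889]
tool_rot: [3.141, 0.94, 2.839]
contact_force: [-0.8, 0.2, -0.3]
opening: 0.055
grip_force: 0.0
```

```bash
python3 - <<'E'
from h import *
p=np.load('p.npy')
t,A=st(); q=status.observe()['qpos']; d=A[:,2]
Mr=R.from_euler('z',p[2])
my=Mr.apply([0,1,0])
H=M(p)([-.178,.054,.065])[0]; a=H-.08*d
o=sim([a,H,H-.13*my],A,q,.03);print(max(x[0] for x in o),max(x[1] for x in o),len(o),o[-1][2].round(2))
print('to a',(A.T@(a-t)*1000).round(1),'machine y in tool',(A.T@my).round(3))
for P in(a,H): # guard edge in tool frame; keep x< -50 where z<-40
  print('guard edge',(A.T@(M(p)([-.22,.054,.2])[0]-P)*1000).round(0), 'handle',(A.T@(M(p)([-.172,.053,.065])[0]-P)*1000).round(0))
E
```

```text
t 23.2 pos [0.4465 0.0554 0.1889] tilt 0.94 heading -17.3 yaxis [0.298 0.955 0.001] q [0.212 0.207 2.443 4.002 0.552 1.113] F [-0.8  0.2 -0.3]
2.91734737293277e-19 0.10010936907653445 13 [-0.17  0.67  2.26  3.3   0.73  1.53]
to a [  7.2  66.2 120.3] machine y in tool [ 0.029  0.999 -0.039]
guard edge [-84.  -2. -33.] handle [-4. -1. 85.]
guard edge [ -84.   -2. -113.] handle [-4. -1.  5.]
```

Call:
send_rows --plan '[{"offset": [1.8, 16.5, 30], "yaw": 0}, {"offset": [1.8, 16.5, 30], "yaw": 0}, {"offset": [1.8, 16.5, 30], "yaw": 0}, {"offset": [1.8, 16.5, 30], "yaw": 0}, {"offset": [0, 0, 0], "yaw": 0}]'

```text
time: 23.7
tool_pos: [0.5572, 0.0911, 0.1105]
tool_rot: [-3.133, 0.939, 2.85]
contact_force: [-0.6, 0.7, -0.2]
opening: 0.0551
grip_force: 0.0
```

```bash
python3 - <<'E'
from h import *
p=np.load('p.npy')
go(M(p)([-.178,.054,.065])[0],20)
c=camera_info('wrist'); save('w3.png',read_camera('wrist'))
print(proj(c,M(p)([[-.172,.0532,.108],[-.172,.0532,.034]])))
E
```

```text
t 23.7 pos [0.5572 0.0911 0.1105] tilt 0.939 heading -17.3 yaxis [ 0.294  0.956 -0.005] q [0.245 0.552 2.216 3.92  0.642 1.242] F [-0.6  0.7 -0.2]
total [-0. -1. 77.] n 4 per [-0.1 -0.2 19.3]
[[317.57935087 287.93492157]
 [318.39815948 182.7370956 ]]
```

View pics/w3.png

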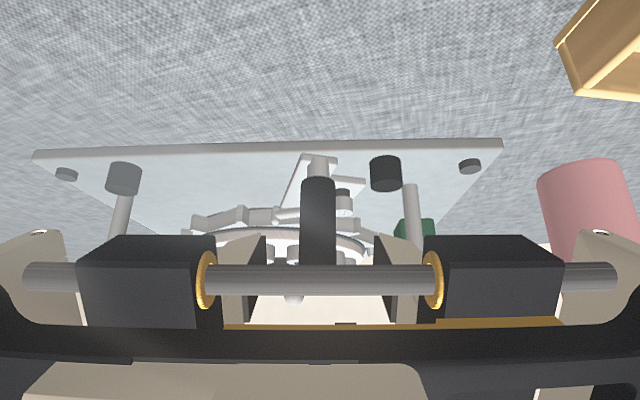

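Handle (column 318) is centred between the jaws (265–375), as projected. A dark stop pin at (386,173) may be in the finger's way, so I check its place and height by triangulation.

```bash
python3 - <<'E'
from h import *
p=np.load('p.npy');c=camera_info('wrist');T=camera_info('top');S=camera_info('side')
inv=lambda w:R.from_euler('z',-p[2]).apply(w-np.array([p[0],p[1],0])).round(3)
for z in(.012,.03,.04,.05,.06): print(z,'topcam pins',inv(ray(T,np.array([325,352])/2.7+[160,60],z)),inv(ray(T,np.array([520,407])/2.7+[160,60],z)),'wrist',inv(ray(c,[387,186],z)),inv(ray(c,[124,190],z)),'side',inv(ray(S,np.array([230,357])/2.4+[240,90],z)))
print('wrist base',inv(ray(c,[386,158],.012)),inv(ray(c,[125,166],.012)))
E
```

```text
0.012 topcam pins [-0.155  0.107  0.012] [-0.155 -0.105  0.012] wrist [-0.115  0.111  0.012] [-0.115 -0.137  0.012] side [-0.154 -0.086  0.012]
0.03 topcam pins [-0.159  0.104  0.03 ] [-0.159 -0.104  0.03 ] wrist [-0.156  0.104  0.03 ] [-0.155 -0.107  0.03 ] side [-0.156 -0.098  0.03 ]
0.04 topcam pins [-0.162  0.103  0.04 ] [-0.161 -0.104  0.04 ] wrist [-0.178  0.1    0.04 ] [-0.178 -0.091  0.04 ] side [-0.157 -0.106  0.04 ]
0.05 topcam pins [-0.164  0.101  0.05 ] [-0.163 -0.104  0.05 ] wrist [-0.201  0.096  0.05 ] [-0.2   -0.075  0.05 ] side [-0.158 -0.113  0.05 ]
0.06 topcam pins [-0.166  0.1    0.06 ] [-0.166 -0.104  0.06 ] wrist [-0.223  0.092  0.06 ] [-0.223 -0.058  0.06 ] side [-0.16 -0.12  0.06]
wrist base [-0.168  0.103  0.012] [-0.163 -0.106  0.012]
```

Pin tops are at about z 32 mm, below the fingers. I enter slightly higher.

Call:
send_rows --plan '[{"offset": [-1, 0, 19], "yaw": 0}, {"offset": [-1, 0, 19], "yaw": 0}, {"offset": [-1, 0, 19], "yaw": 0}, {"offset": [-1, 0, 19], "yaw": 0}, {"offset": [0, 0, 0], "yaw": 0}]'

```text
time: 24.25
tool_pos: [0.6166, 0.0703, 0.0707]
tool_rot: [-3.133, 0.941, 2.847]
contact_force: [-0.2, 0.1, 0.2]
opening: 0.0551
grip_force: 0.0
```

```bash
cat > m.py <<'E'
from h import *
p=np.load('p.npy'); t,A=st()
print('TCP mach',R.from_euler('z',-p[2]).apply(t-[p[0],p[1],0]).round(4),'my in tool',(A.T@R.from_euler('z',p[2]).apply([0,1,0])).round(3),'mx',(A.T@R.from_euler('z',p[2]).apply([1,0,0])).round(3))
E
python3 m.py
```

```text
t 24.25 pos [0.6166 0.0703 0.0707] tilt 0.941 heading -17.5 yaxis [ 0.297  0.955 -0.005] q [0.162 0.684 2.102 3.8   0.638 1.298] F [-0.2  0.1  0.2]
TCP mach [-0.1777  0.0526  0.0707] my in tool [ 0.024  0.999 -0.042] mx [-0.589  0.048  0.807]
```

Call:
send_rows --plan '[{"offset": [0, -11, 0.5], "yaw": 0}, {"offset": [0, -11, 0.5], "yaw": 0}, {"offset": [0, -11, 0.5], "yaw": 0}, {"offset": [0, -11, 0.5], "yaw": 0}, {"offset": [0, -11, 0.5], "yaw": 0}, {"offset": [0, -11, 0.5], "yaw": 0}, {"offset": [0, -11, 0.5], "yaw": 0}, {"offset": [0, -11, 0.5], "yaw": 0}, {"offset": [0, -11, 0.5], "yaw": 0}, {"offset": [0, -11, 0.5], "yaw": 0}]'

```text
time: 25.25
tool_pos: [0.5878, -0.0338, 0.0698]
tool_rot: [-3.132, 0.943, 2.853]
contact_force: [8.7, 5.5, -1.1]
opening: 0.0552
grip_force: 4.3
```

```bash
python3 m.py
```

```text
t 25.25 pos [ 0.5878 -0.0338  0.0698] tilt 0.943 heading -17.2 yaxis [ 0.292  0.956 -0.006] q [-0.112  0.663  2.243  3.375  0.714  1.497] F [ 8.7  5.5 -1.1]
TCP mach [-0.1795 -0.0554  0.0698] my in tool [ 0.021  0.999 -0.038] mx [-0.587  0.043  0.809]
```

Call:
send_rows --plan '[{"offset": [0, -5, 0.5], "yaw": 0}, {"offset": [0, -5, 0.5], "yaw": 0}, {"offset": [0, 0, 0], "yaw": 0}]'

```text
time: 25.55
tool_pos: [0.5858, -0.0444, 0.0696]
tool_rot: [-3.132, 0.945, 2.851]
contact_force: [4.8, 2.0, 0.9]
opening: 0.0549
grip_force: 2.3
```

Call:
send_rows --plan '[{"offset": [0, -4, 0], "yaw": 0}, {"offset": [0, 0, 0], "yaw": 0}]'

```text
time: 25.75
tool_pos: [0.5852, -0.0468, 0.0697]
tool_rot: [-3.131, 0.945, 2.855]
contact_force: [8.1, 9.5, -1.2]
opening: 0.055
grip_force: 5.6
```

```bash
python3 m.py
```

```text
t 25.75 pos [ 0.5852 -0.0468  0.0697] tilt 0.945 heading -17.1 yaxis [ 0.29   0.957 -0.006] q [-0.15   0.663  2.254  3.324  0.724  1.514] F [ 8.1  9.5 -1.2]
TCP mach [-0.1788 -0.0686  0.0697] my in tool [ 0.019  0.999 -0.037] mx [-0.585  0.041  0.81 ]
```

Call:
send_rows --plan '[{"offset": [0, -4, 0], "yaw": 0}, {"offset": [0, 0, 0], "yaw": 0}]'

```text
time: 25.95
tool_pos: [0.5853, -0.0473, 0.0697]
tool_rot: [-3.129, 0.945, 2.867]
contact_force: [17.0, 25.5, -5.7]
opening: 0.0552
grip_force: 14.9
```

```bash
python3 m.py
```

```text
t 25.95 pos [ 0.5853 -0.0473  0.0697] tilt 0.946 heading -16.6 yaxis [ 0.281  0.96  -0.007] q [-0.157  0.663  2.256  3.304  0.726  1.518] F [17.  25.5 -5.7]
TCP mach [-0.1786 -0.069   0.0697] my in tool [ 0.013  0.999 -0.03 ] mx [-0.585  0.032  0.81 ]
```

Hard stop reached. Now I let it come back.

Call:
send_rows --plan '[{"offset": [0, 12, -0.5], "yaw": 0}, {"offset": [0, 12, -0.5], "yaw": 0}, {"offset": [0, 12, -0.5], "yaw": 0}, {"offset": [0, 12, -0.5], "yaw": 0}, {"offset": [0, 12, -0.5], "yaw": 0}, {"offset": [0, 12, -0.5], "yaw": 0}, {"offset": [0, 12, -0.5], "yaw": 0}, {"offset": [0, 12, -0.5], "yaw": 0}, {"offset": [0, 12, -0.5], "yaw": 0}, {"offset": [0, 12, -0.5], "yaw": 0}, {"offset": [0, 6, -0.5], "yaw": 0}, {"offset": [0, 0, 0], "yaw": 0}, {"offset": [0, 0, 0], "yaw": 0}]'

```text
time: 27.25
tool_pos: [0.6158, 0.069, 0.0702]
tool_rot: [-3.133, 0.941, 2.848]
contact_force: [0.6, -1.0, 0.6]
opening: 0.0549
grip_force: 0.0
```

```bash
python3 m.py; python3 - <<'E'
from h import *
for n in('top','side'): save(n+'1.png',read_camera(n))
a=cv2.imread('pics/top1.png')[90:220,230:420];b=cv2.imread('pics/side1.png')[120:280,310:460]
a=cv2.resize(a,(400,274),interpolation=2);b=cv2.resize(b,(400,427),interpolation=2)
c=np.zeros((427,800,3),np.uint8);c[:274,:400]=a;c[:,400:]=b;cv2.imwrite('pics/c1.png',c)
E
```

```text
t 27.25 pos [0.6158 0.069  0.0702] tilt 0.941 heading -17.4 yaxis [ 0.296  0.955 -0.005] q [0.159 0.684 2.106 3.791 0.64  1.304] F [ 0.6 -1.   0.6]
TCP mach [-0.1781  0.0512  0.0702] my in tool [ 0.024  0.999 -0.041] mx [-0.588  0.047  0.807]
```

View pics/c1.png

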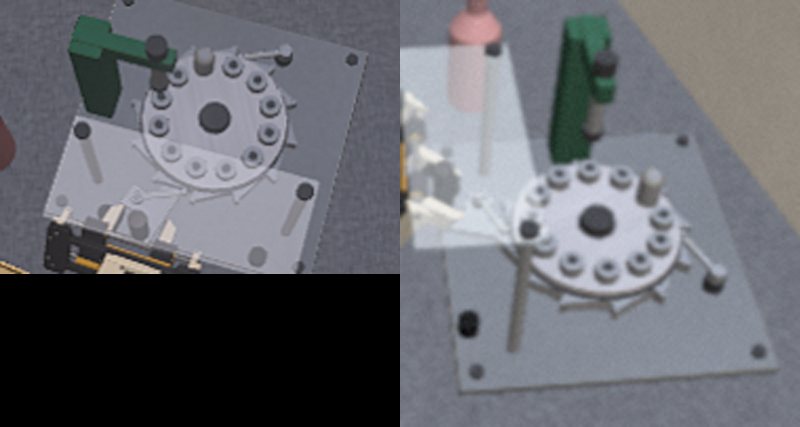

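```bash
cat > die.py <<'E'
from h import *
import sys
p=np.load('p.npy'); x,y=map(float,sys.argv[1:3])
w=ray(camera_info('top'),np.array([x/2.105+230,y/2.105+90]),.102); v=R.from_euler('z',-p[2]).apply(w-[p[0],p[1],0]); a=np.degrees(np.arctan2(v[1],v[0])); print(v,a,'teeth left',(90-a)/30)
E
python3 die.py 204 53
```

```text
[0.06326451 0.03455368 0.102     ] 28.6423922126344 teeth left 2.0452535929121867
```

Call:
send_rows --plan '[{"offset": [0, -12, 0.5], "yaw": 0}, {"offset": [0, -12, 0.5], "yaw": 0}, {"offset": [0, -12, 0.5], "yaw": 0}, {"offset": [0, -12, 0.5], "yaw": 0}, {"offset": [0, -12, 0.5], "yaw": 0}, {"offset": [0, -12, 0.5], "yaw": 0}, {"offset": [0, -12, 0.5], "yaw": 0}, {"offset": [0, -12, 0.5], "yaw": 0}, {"offset": [0, -12, 0.5], "yaw": 0}, {"offset": [0, -10, 0.5], "yaw": 0}, {"offset": [0, -5, 0], "yaw": 0}, {"offset": [0, -4, 0], "yaw": 0}, {"offset": [0, 0, 0], "yaw": 0}, {"offset": [0, 0, 0], "yaw": 0}]'

```text
time: 28.75
tool_pos: [0.5865, -0.0477, 0.0682]
tool_rot: [-3.129, 0.945, 2.869]
contact_force: [21.1, 32.5, -8.2]
opening: 0.0552
grip_force: 18.6
```

```bash
python3 m.py
```

```text
t 28.75 pos [ 0.5865 -0.0477  0.0682] tilt 0.945 heading -16.5 yaxis [ 0.278  0.96  -0.007] q [-0.16   0.668  2.254  3.297  0.727  1.52 ] F [21.1 32.5 -8.2]
TCP mach [-0.1773 -0.0692  0.0682] my in tool [ 0.011  1.    -0.028] mx [-0.585  0.029  0.81 ]
```

Call:
send_rows --plan '[{"offset": [0, 12, -0.3], "yaw": 0}, {"offset": [0, 12, -0.3], "yaw": 0}, {"offset": [0, 12, -0.3], "yaw": 0}, {"offset": [0, 12, -0.3], "yaw": 0}, {"offset": [0, 12, -0.3], "yaw": 0}, {"offset": [0, 12, -0.3], "yaw": 0}, {"offset": [0, 12, -0.3], "yaw": 0}, {"offset": [0, 12, -0.3], "yaw": 0}, {"offset": [0, 12, -0.3], "yaw": 0}, {"offset": [0, 12, -0.3], "yaw": 0}, {"offset": [0, 8, -0.3], "yaw": 0}, {"offset": [0, 0, 0], "yaw": 0}, {"offset": [0, 0, 0], "yaw": 0}]'

```text
time: 30.05
tool_pos: [0.6178, 0.0691, 0.0684]
tool_rot: [-3.132, 0.941, 2.848]
contact_force: [-0.0, 0.1, -0.1]
opening: 0.055
grip_force: 0.0
```

```bash
python3 m.py; python3 - <<'E'
from h import *
save('top2.png',read_camera('top'))
a=cv2.imread('pics/top2.png')[90:220,230:420];cv2.imwrite('pics/c2.png',cv2.resize(a,(400,274),interpolation=2))
E
```

```text
t 30.05 pos [0.6178 0.0691 0.0684] tilt 0.941 heading -17.5 yaxis [ 0.297  0.955 -0.005] q [0.159 0.69  2.1   3.792 0.64  1.303] F [-0.   0.1 -0.1]
TCP mach [-0.1762  0.0518  0.0684] my in tool [ 0.024  0.999 -0.042] mx [-0.589  0.048  0.807]
```

View pics/c2.png

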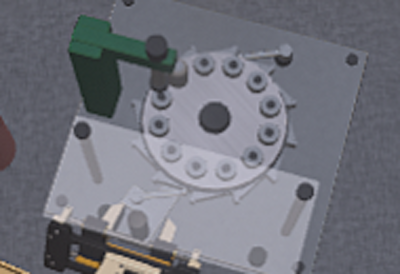

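The tall die is now at about (178,72), one tooth short of the ram at (160,75). This is the last stroke.

Call:
send_rows --plan '[{"offset": [0, -12, 0.2], "yaw": 0}, {"offset": [0, -12, 0.2], "yaw": 0}, {"offset": [0, -12, 0.2], "yaw": 0}, {"offset": [0, -12, 0.2], "yaw": 0}, {"offset": [0, -12, 0.2], "yaw": 0}, {"offset": [0, -12, 0.2], "yaw": 0}, {"offset": [0, -12, 0.2], "yaw": 0}, {"offset": [0, -12, 0.2], "yaw": 0}, {"offset": [0, -12, 0.2], "yaw": 0}, {"offset": [0, -10, 0.2], "yaw": 0}, {"offset": [0, -5, 0], "yaw": 0}, {"offset": [0, -4, 0], "yaw": 0}, {"offset": [0, 0, 0], "yaw": 0}, {"offset": [0, 0, 0], "yaw": 0}]'

```text
time: 31.5
tool_pos: [0.5853, -0.0473, 0.0689]
tool_rot: [-3.13, 0.945, 2.866]
contact_force: [19.7, 28.4, -8.0]
opening: 0.0551
grip_force: 16.5
```

Call:
send_rows --plan '[{"offset": [0, 12, -0.3], "yaw": 0}, {"offset": [0, 12, -0.3], "yaw": 0}, {"offset": [0, 12, -0.3], "yaw": 0}, {"offset": [0, 12, -0.3], "yaw": 0}, {"offset": [0, 12, -0.3], "yaw": 0}, {"offset": [0, 12, -0.3], "yaw": 0}, {"offset": [0, 12, -0.3], "yaw": 0}, {"offset": [0, 12, -0.3], "yaw": 0}, {"offset": [0, 12, -0.3], "yaw": 0}, {"offset": [0, 12, -0.3], "yaw": 0}, {"offset": [0, 8, -0.3], "yaw": 0}, {"offset": [0, 0, 0], "yaw": 0}, {"offset": [0, 0, 0], "yaw": 0}]'

```text
time: 32.8
tool_pos: [0.6171, 0.0703, 0.0692]
tool_rot: [-3.132, 0.941, 2.848]
contact_force: [0.5, 0.6, -0.2]
opening: 0.0547
grip_force: 0.0
```

```bash
python3 m.py
```

```text
t 32.8 pos [0.6171 0.0703 0.0692] tilt 0.941 heading -17.5 yaxis [ 0.297  0.955 -0.005] q [0.162 0.688 2.101 3.797 0.639 1.3  ] F [ 0.5  0.6 -0.2]
TCP mach [-0.1772  0.0528  0.0692] my in tool [ 0.024  0.999 -0.042] mx [-0.589  0.048  0.807]
```

Now I back straight out and check.

Call:
send_rows --plan '[{"offset": [0, 0, -15], "yaw": 0}, {"offset": [0, 0, -20], "yaw": 0}, {"offset": [0, 0, -20], "yaw": 0}, {"offset": [0, 0, -20], "yaw": 0}, {"offset": [0, -15, -25], "yaw": 0}, {"offset": [0, -15, -25], "yaw": 0}, {"offset": [0, -15, -25], "yaw": 0}, {"offset": [0, -15, -25], "yaw": 0}, {"offset": [0, 0, 0], "yaw": 0}, {"offset": [0, 0, 0], "yaw": 0}]'

```text
time: 33.8
tool_pos: [0.4643, 0.0557, 0.1735]
tool_rot: [-3.134, 0.943, 2.846]
contact_force: [0.1, -0.5, -0.0]
opening: 0.0549
grip_force: 0.0
```

```bash
python3 m.py; python3 - <<'E'
from h import *
for n in('top','side'): save(n+'3.png',read_camera(n))
a=cv2.imread('pics/top3.png')[90:220,230:420];b=cv2.imread('pics/side3.png')[120:280,310:460]
a=cv2.resize(a,(400,274),interpolation=2);b=cv2.resize(b,(400,427),interpolation=2)
c=np.zeros((427,800,3),np.uint8);c[:274,:400]=a;c[:,400:]=b;cv2.imwrite('pics/c3.png',c)
p=np.load('p.npy')
q=proj(camera_info('side'),M(p)([[0,.075,.102],[0,.075,.125],[-.172,.0532,.108]]));print('side crop die,ram,handle',((q-[310,120])*[400/150,427/160]).round(0))
q=proj(camera_info('top'),M(p)([[-.172,.0532,.108]]));print('top crop handle',((q-[230,90])*2.105).round(0))
E
```

```text
t 33.8 pos [0.4643 0.0557 0.1735] tilt 0.943 heading -17.4 yaxis [ 0.297  0.955 -0.004] q [0.202 0.28  2.424 3.928 0.588 1.186] F [ 0.1 -0.5 -0. ]
TCP mach [-3.215e-01  3.000e-04  1.735e-01] my in tool [ 0.025  0.999 -0.042] mx [-0.587  0.048  0.808]
side crop die,ram,handle [[189. 151.]
 [192. 137.]
 [ 43. 168.]]
top crop handle [[137. 216.]]
```

View pics/c3.png

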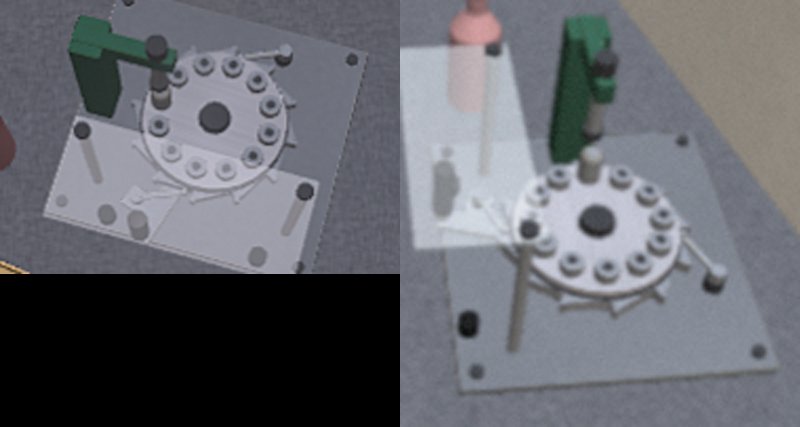

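The tall die stands right under the ram (side crop about (590,152), predicted (589,151)). The handle is at rest (top crop (137,216)), and the gripper is clear of everything.

```bash
python3 -c "
from cell import ticket
print(ticket.hand_in())"
```

```text
the job is handed in; nothing more can be done
None
```

The job is handed in after three full lever strokes: the last pictures show the tall die under the ram, the lever back at rest and the gripper clear. The flask, mallet and tray were not deliberately touched, and the hand-in returned no verdict.

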